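Change the water filter and rotate the spare cartridges

TASK

Change the water filter: turn the spent cartridge anticlockwise out of the filter head and stand it upright in the grey crate, then take the front cartridge of the shelf row, push it fully down into the head and lock it with a quarter turn clockwise. Then pull the older cartridges left on the shelf forward along the row in their present order, the first one up to the front lip and the next (if any) close behind it, and stand the new cartridges from the bench behind them in the same line, all upright within the four places of the row. Do not disturb the other things.

Things in the scene. Friction and masses are not known exactly. Their poses are not given: they have to be found in the camera images.
- spent: The used-up water-filter cartridge, locked in the filter head at the start. All cartridges are alike: white upright cylinder, diameter 56 mm, 75 mm high, 0.25 to 0.4 kg, grey band round it; on top a grey grip fin 50 mm long (along its x), 16 mm thick (y), 75 to 109 mm above the underside. A half turn about z makes no difference. Origin: centre of the underside, z up.
- spare1: The oldest spare cartridge, foremost in the shelf row (nearest the front lip) at the start. As spent. Every cartridge also has two grey lugs near the foot, sticking out along +x and -x under the fin's ends: 76 mm tip to tip, 16 mm wide, 6 to 16 mm above the underside; the foot's edge is bevelled, 6 mm wide and 8 mm high.
- spare2: Older spare water-filter cartridge, same shape as every other one (see spent), second in the shelf row at the start.
- spare3: Older spare water-filter cartridge, same shape as every other one (see spent), third in the shelf row at the start; absent in some starts.
- new1: Newly delivered water-filter cartridge, same shape as every other one (see spent), standing on the bench to the left of the shelf.
- new2: Newly delivered water-filter cartridge, same shape as every other one (see spent), standing on the bench to the left of the shelf; absent in some starts.
- head: Filter head: fixed block 116 x 116 mm, 41 mm high, brass pipe stubs 22 mm long on its +y and -y sides. In its white top is the bayonet socket: a 65 mm square throat with a slot to either side along the head's x (slots 30 mm wide, 98 mm end to end over both) in a top plate 31 to 41 mm high; under it a cavity with its floor at 12 mm. Origin: centre of the underside.
- seat (a point): Centre of the socket's cavity floor, 12 mm above the head's origin, same axes. A cartridge goes straight down, fin along the head's x, until its underside is on this floor, then turns 90 deg clockwise (from above): fin along the head's y, lugs under the plate with 3 mm vertical play. Stops 0.2 rad past both ends; no spring. To remove: 90 deg anticlockwise, lift.
- shelf: Low white wire shelf, fixed, deck top 50 mm above the bench. Its x axis runs along the row from the front (towards the robot) to the back, z up; deck from x = -50 to 400 mm, y = -98 to 98 mm. A front lip at x = -51 to -45 mm stands 12 mm above the deck. The row runs along the line y = 0. Origin: on the bench below place 1.
- place1 (a point): First (front) place of the row, on the deck (shelf x = 0): a cartridge standing here with its fin along the row has its lug 7 mm behind the front lip.
- place2 (a point): Second place of the row, 78 mm behind place 1.
- place3 (a point): Third place of the row, 156 mm behind place 1.
- place4 (a point): Fourth (last) place of the row, 234 mm behind place 1.
- crate: Open grey discard crate, fixed, 190 (x) x 160 (y) x 60 mm high, walls and floor 5 mm. Origin: centre of its underside.
- tin_a: Food-tin sized can, diameter 68, 60 mm high, at the back of the shelf; bystander. Origin: centre of underside.
- tin_b: Another can like tin_a, beside it; bystander.
- tape: Roll of tape lying flat, outer diameter 96, 45 mm high; bystander. Origin: centre of underside.
- driver: Screwdriver lying on the bench; bystander.
- jar: Jar, diameter 72, 90 mm high; bystander. Origin: centre of underside.
- mug: White mug, diameter 80, 90 mm high; bystander. Origin: centre of underside.
- spray: Bottle, diameter 68, 170 mm high; bystander. Origin: centre of underside.
Mind the look-alikes: they are no part of the job. Leave any orange look-alike of the new2 alone.

How it is judged:
By the outcome, as a careful person would: the job done as asked, in the order asked, and still so for the second after the job is handed in, with the robot touching nothing.
Of spare3, new2 only 1 to 2 are there at a start; the rules pass over those that are not, and their reading is None.
At some moment in a run one of new1, new2, spare2 may be knocked a few centimetres aside while the robot is not near it.
It also fails if it takes over 208 s, if anything falls off the work surface, if the arm or the gripper's body presses on something with over 40 N, if the wrist force passes 120 N, or if a joint passes its speed limit or range.

ROBOT

A 6-joint arm with a two-finger parallel gripper is mounted at the origin on the work surface. World frame = base frame: x ahead of the robot, y to its left, z up, the work surface at z = 0. Lengths are in m, angles in rad, forces in N, time in s.
With the tool pointing down it reaches from about 0.4 to 0.825 m from the base axis. Payload 7 kg.
Tool frame: the origin (TCP) lies on the centre line of the jaws, within the pads' length; the fingertips stand 14 mm ahead of it and the grasp point (between the pads) lies 5 mm behind it; z points along the fingers, y is the line along which they close (so a half turn about z gives the same grasp; the last joint's range is limited). The gripper opens to 88 mm and grips with 3 to 60 N. Pads are 19 mm wide; open, the fingers measure 130 mm over their backs; the gripper's body (78 mm by 193 mm) begins 47 mm behind the grasp point.
Start: joints at [-0.977, 0.359, 0.012, 0, -1.224, -0.288], TCP at [0.203, -0.644, 0.241] pointing down, gripper open.
Joint ranges: [-3.07, 3.07], [-1.43, 2.12], [-1.02, 1.25], [-3.03, 1.67], [-3.05, -0], [-3.03, 3.03]. Speed limits (rad/s): [2.39, 2.39, 3.01, 3.14, 3.14, 3.14].

INTERFACE

Orientations are given as [roll, pitch, yaw] about the fixed x, y, z axes, in that order (R = Rz(yaw) Ry(pitch) Rx(roll)).
In Python, from station import arm gives the robot as it stands.
- The arm moves only by the tool move_arm, never from a script. Its argument "rows" is a list of rows, each an object with "translation": the shift along the tool's x, y, z in cm, a list of three; "rot": the turn, a rotation vector about the tool's x, y, z in degrees, a list of three; "hand": the closure, from 0 (fully open) to 1 (shut). A call has 1 to 8 rows; each row is the pose to reach, as a shift and turn from the pose commanded when the call began, along the tool's axes at that moment; what a row does not reach only later rows make up. A row lasts 1/12 s, in which the tool goes at most 41.7 mm and 7.16 degrees, less where a joint would pass 70% of its speed; a pose out of reach is approached as far as the arm can. A call with a gripper value outside its range is refused whole. The fingers move at their own pace and stop on an object; "squeeze" is the grip in N (left out, the last holds). Time passes only in rows, so rows that repeat a pose let the fingers close. It gives the time, the measured TCP pose, the force, the opening and the grip force at its end, in the units of the state.
- arm.get_state(): the state, without advancing time (a new reading comes with each control period).
- arm.grab_frame(name): name is "scene" or "side" or "wrist"; returns (picture, depth): 480x640x3 uint8, red, green, blue; 480x640 float32, m along the optical axis (not along the pixel's ray), 0 where there is no reading.
- arm.camera_params(name): a dict with "vfov" (degrees; the focal length in pixels is half the picture's height over the tangent of half this angle, whatever the lens; pixels are square), "cx", "cy" (the principal point, pixels), "k1" (the pictures are not rectified: a ray, as slopes to the right and down, at radius r is drawn at 1 + k1 r^2 times it, then the intrinsics apply), "position" and "orientation" of the camera in the world; the wrist camera has in their place "tool_from_camera" (4x4, takes a point from camera to tool coordinates, whose origin is the TCP and whose axes are the flange's). Camera axes: x right, y down, z forward; pixel columns grow to the right and rows downward; lengths in m; the calibration is good to about 2 mm. A picture is of the moment at which its call begins: read the wrist's pose just before it. camera_params takes no time and is no camera call.
- arm.job_done(): hands the job in; it is judged then, once.
Trained networks look in the newest picture that a camera, given by its name, has taken for a name from the list of things; names that differ only in an ending like _2 or _b are one class to them, and where a whole thing is asked for, a point or a joint stands for the part that bears it (a point fixed in the world has none). Each returns a list of dicts, best first, with "p" (0 to 1); they miss things now and then, are a little off and sometimes report something else, mostly with a low value. They report only what shows in the picture. A call takes as long as a camera call. They do not tell look-alikes from the thing itself.
- arm.search_frame(label, camera): "point" ([x, y, z] in m, in the coordinates of the camera as it stood for that picture, good to about 4 mm: the middle of the surface that is visible of it).
- arm.pinpoint(label, camera): "point" ([x, y, z] in m, in the coordinates of the camera as it stood for that picture, good to about 4 mm: a listed point, or the origin of a listed thing).
The state is a dict: "t": time; "q": joint angles; "qd": joint speeds; "joint_efforts": joint torques, N m; "eef_pos": TCP position; "ee_rot": TCP orientation; "force": force on the tool from outside, world axes, zero at the start; "moment": the same for the moment, N m; "width": finger opening in m; "gripper_force": force on a finger pad.
Only numpy, scipy, OpenCV 4.12 (cv2) and the standard library are available. Lean on these libraries where they do the work, as an engineer would, in place of code of your own. Each camera call takes 0.05 s, during which the arm holds its last target. There are 200 camera calls.

## Working session

There is one attempt and no reset: what is moved stays moved. The work goes in short steps, Python scripts to look and compute and a tool call to move; the robot and the scene stay as the last step left them, time stands still between calls to the robot, and variables do not carry over. Pictures are saved under pics/ and viewed, at most 14 in all, crops included, and the job is handed in when it is done.

Besides the shell and the picture viewer there is one more tool, called after "Request:" in YAML: its name, and indented under it one key for each argument. move_arm: Moves the arm, as the interface text tells. Its arguments: {"type":"object","properties":{"rows":{"type":"array","items":{"type":"object","properties":{"translation":{"type":"array","items":{"type":"number"}},"rot":{"type":"array","items":{"type":"number"}},"hand":{"type":"number"}}}},"squeeze":{"type":"number"}},"required":["rows"]}

```bash
ls; mkdir -p pics; cat > h.py <<'E'
import numpy as np, cv2
from station import arm
from scipy.spatial.transform import Rotation as R
def campose(n):
    p=arm.camera_params(n)
    if n=='wrist':
        s=arm.get_state(); T=np.eye(4); T[:3,:3]=R.from_euler('xyz',s['ee_rot']).as_matrix() if len(s['ee_rot'])==3 else R.from_quat(s['ee_rot']).as_matrix()
        T[:3,3]=s['eef_pos']; return T@np.array(p['tool_from_camera'])
    T=np.eye(4); o=np.array(p['orientation']); T[:3,:3]=o if o.shape==(3,3) else R.from_euler('xyz',o).as_matrix(); T[:3,3]=p['position']; return T
def cloud(n,dep):
    p=arm.camera_params(n); f=240/np.tan(np.radians(p['vfov'])/2)
    v,u=np.mgrid[0:480,0:640].astype(float)
    K=np.array([[f,0,p['cx']],[0,f,p['cy']],[0,0,1]])
    und=cv2.undistortPoints(np.stack([u.ravel(),v.ravel()],1)[:,None],K,np.array([p['k1'],0,0,0,0.]))[:,0]
    c=np.stack([und[:,0],und[:,1],np.ones(len(und))],1)*dep.reshape(-1,1)
    return c.reshape(480,640,3)
def tow(T,P): return np.asarray(P)@T[:3,:3].T+T[:3,3]
def grab(n,save=None):
    T=campose(n); im,d=arm.grab_frame(n)
    if save: cv2.imwrite('pics/'+save,im[:,:,::-1])
    W=tow(T,cloud(n,d)); W[d==0]=np.nan
    return im,d,T,W
E
python3 - <<'E'
from h import *
print(arm.get_state())
for n in['scene','side','wrist']: print(n,arm.camera_params(n))
for n in['scene','side']:
    im,d,T,W=grab(n,n+'0.png'); np.savez('pics/'+n+'0.npz',im=im,W=W)
    for l in ['spent','spare1','new1','head','seat','shelf','place1','place4','crate','tin_a','tape','driver','jar','mug','spray']:
        r=arm.pinpoint(l,n); print(n,l,[(round(x['p'],2),np.round(tow(T,x['point']),3).tolist()) for x in r][:7])
E
```

```text
pics
{'t': 0.0, 'q': array([-9.76877497e-01,  3.59409796e-01,  1.10662412e-02, -3.84988104e-04,
       -1.22410496e+00, -2.88098413e-01]), 'qd': array([-6.39289202e-04,  1.17560811e-03, -3.15702631e-05,  1.50684353e-03,
        4.10177730e-04,  1.33447790e-03]), 'joint_efforts': array([-4.32962734e-04, -5.82717025e+01,  2.93055689e+01,  6.99732721e+00,
        6.94759452e-03, -1.13790884e-04]), 'eef_pos': array([ 0.20307004, -0.64323603,  0.23960479]), 'ee_rot': array([ 3.13990572e+00, -1.22489400e-04, -2.83590325e+00]), 'force': array([ 0.41497145,  0.3202135 , -0.01475299]), 'moment': array([ 0.05975681, -0.05066875,  0.01661405]), 'gripper_force': 0.0, 'width': 0.08764042069585308}
scene {'vfov': 50.19328990486348, 'cx': 315.128804036791, 'cy': 237.02318741132675, 'k1': -0.06217692810510964, 'position': array([ 1.13894913, -0.91473018,  0.73637401]), 'orientation': array([-2.12617939, -0.00663208,  0.57829527])}
side {'vfov': 45.206254628699284, 'cx': 314.2879450020064, 'cy': 239.04197370502553, 'k1': 0.015042962568891987, 'position': array([ 0.46494133, -1.48039502,  0.92437499])
[... 2158 characters left out ...]
002])]
side place1 [(0.92, [0.69, 0.052, 0.053]), (0.7, [0.457, 0.067, 0.052]), (0.59, [0.533, 0.063, 0.053]), (0.55, [0.611, 0.062, 0.052])]
side place4 [(0.92, [0.69, 0.052, 0.053]), (0.7, [0.457, 0.067, 0.052]), (0.59, [0.533, 0.063, 0.053]), (0.55, [0.611, 0.062, 0.052])]
side crate [(0.71, [0.614, 0.06, 0.05]), (0.7, [0.627, -0.25, -0.002])]
side tin_a [(0.71, [0.396, -0.265, -0.001]), (0.61, [0.814, -0.007, 0.051]), (0.61, [0.814, 0.088, 0.051])]
side tape [(0.77, [0.272, 0.318, 0.0])]
side driver [(0.77, [0.334, 0.226, 0.002])]
side jar [(0.86, [0.724, 0.324, 0.001])]
side mug [(0.85, [0.567, -0.482, 0.004])]
side spray [(0.91, [0.399, -0.494, -0.002]), (0.66, [0.397, -0.264, 0.017])]
```

View pics/scene0.png

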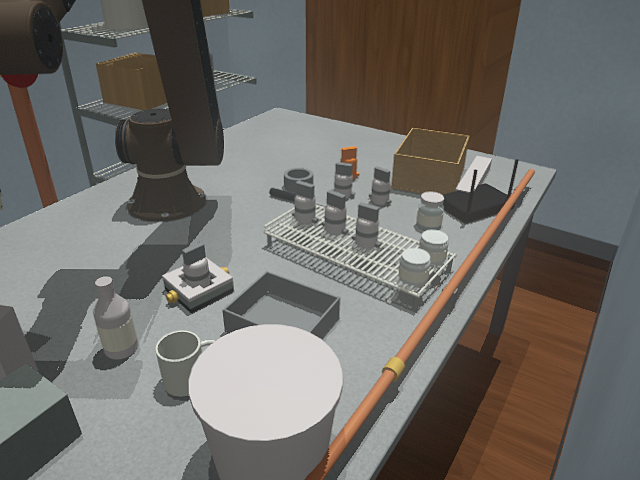

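View pics/side0.png

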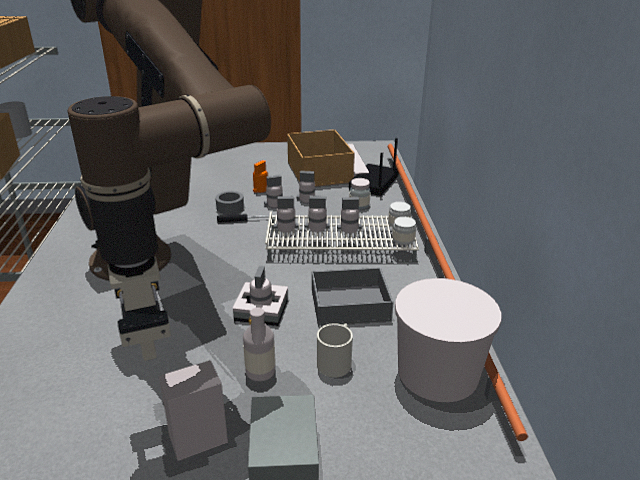

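The pictures show shelf cartridges at (305,205), (336,215), (367,228) in the scene view. New ones are at (344,180) and (381,188), the orange look-alike at (349,160), and the head with the spent cartridge at (197,280). All three older and both new cartridges are there. Next I'll measure the fins.

```bash
cat >> h.py <<'E'
def rect(P):
    (c,(w,h),a)=cv2.minAreaRect((P[:,:2]*1000).astype(np.float32))
    if w<h: w,h,a=h,w,a+90
    return [round(float(x),1) for x in (*c,w,h,(a+90)%180-90)]
def fin(W,c,zb,lo=.1,hi=.113,r=.045):
    P=W[(np.hypot(W[...,0]-c[0],W[...,1]-c[1])<r)&(W[...,2]>zb+lo)&(W[...,2]<zb+hi)]
    return (len(P),rect(P),round(float(np.percentile(P[:,2],90)),4)) if len(P)>5 else len(P)
E
python3 - <<'E'
from h import *
C={'spent':(.398,-.266,.012),'s1':(.463,.07,.05),'s2':(.563,.07,.05),'s3':(.658,.057,.05),'n1':(.426,.338,0),'n2':(.54,.372,0)}
for n in['scene','side']:
    W=np.load(f'pics/{n}0.npz')['W']
    for k,c in C.items(): print(n,k,fin(W,c,c[2],.08),fin(W,c,c[2],.104))
    for nm,c,r,z0,z1 in[('head',(.397,-.266),.09,.036,.046),('crate',(.63,-.253),.15,.055,.065),('shelf',(.63,.06),.3,.044,.054),('lip',(.42,.07),.12,.058,.066)]:
        M=(np.hypot(W[...,0]-c[0],W[...,1]-c[1])<r)&(W[...,2]>z0)&(W[...,2]<z1); print(n,nm,M.sum(),rect(W[M]))
E
```

```text
scene spent (326, [396.6, -266.7, 51.6, 21.7, 79.4], 0.1213) (116, [396.6, -266.7, 49.8, 21.7, 79.4], 0.1224)
scene s1 (227, [468.2, 71.7, 52.4, 21.8, -1.1], 0.1571) (67, [468.2, 71.8, 49.1, 17.5, 4.2], 0.158)
scene s2 (236, [563.8, 67.0, 52.0, 19.6, -2.9], 0.1573) (72, [563.2, 67.8, 48.6, 17.6, -5.2], 0.1584)
scene s3 (269, [661.8, 56.1, 50.7, 19.3, 2.5], 0.1576) (85, [661.7, 56.2, 50.3, 17.5, -0.5], 0.1587)
scene n1 (170, [431.3, 334.1, 53.0, 26.8, 13.9], 0.1073) (47, [432.4, 336.0, 48.7, 20.6, 10.2], 0.1085)
scene n2 (156, [544.9, 366.4, 53.2, 22.3, -10.4], 0.1075) (45, [544.5, 366.0, 50.4, 21.4, -9.0], 0.1081)
scene head 1004 [396.4, -266.1, 123.9, 119.4, -12.6]
scene crate 649 [629.9, -252.8, 195.0, 166.2, 3.0]
scene shelf 3076 [636.7, 65.6, 550.2, 530.9, -49.0]
scene lip 139 [443.6, 56.2, 154.3, 96.8, 37.1]
side spent (164, [394.7, -269.1, 55.1, 16.7, 79.4], 0.1221) (84, [395.0, -269.1, 55.4, 16.5, 81.2], 0.1228)
side s1 (172, [463.0, 65.9, 48.6, 24.7, -3.2], 0.1591) (57, [463.2, 68.0, 48.0, 22.1, -1.3], 0.1608)
side s2 (183, [559.2, 64.8, 49.6, 30.7, -10.7], 0.1592) (62, [559.2, 66.7, 48.8, 27.7, -8.8], 0.1614)
side s3 (177, [657.1, 51.9, 49.8, 22.6, 6.9], 0.1596) (58, [657.6, 52.8, 48.6, 20.9, 6.9], 0.1612)
side n1 (139, [427.5, 333.3, 54.3, 28.0, 21.2], 0.1088) (45, [428.2, 334.0, 52.7, 27.1, 21.2], 0.1103)
side n2 (137, [540.8, 363.1, 50.2, 30.4, -14.3], 0.1085) (39, [539.8, 364.7, 47.7, 22.7, -21.7], 0.1105)
side head 715 [394.4, -268.6, 122.7, 118.8, 76.6]
side crate 483 [628.3, -256.4, 190.7, 171.6, 3.0]
side shelf 1851 [664.1, 61.4, 554.9, 511.1, 83.2]
side lip 137 [472.2, 64.1, 197.4, 131.0, 86.4]
```

```bash
cat >> h.py <<'E'
def plan(*wps):
    """wps: (x,y,z,yawdeg) TCP targets; prints tool-axis cm shift, deg rotvec for each call"""
    s=arm.get_state(); p=np.array(s['eef_pos']); Q=R.from_euler('xyz',s['ee_rot'])
    print('now',np.round(p,4),np.round(np.degrees(s['ee_rot']),1),'w',round(s['width'],4),'gf',round(s['gripper_force'],1),'F',np.round(s['force'],1),'t',round(s['t'],1))
    for w in wps:
        t=np.array(w[:3]); G=R.from_euler('xyz',[np.pi,0,np.radians(w[3])])
        d=Q.inv().apply(t-p)*100; r=(Q.inv()*G).as_rotvec(degrees=True)
        print(w,'shift',np.round(d,2).tolist(),'rot',np.round(r,1).tolist(),'rows',int(np.ceil(max(np.linalg.norm(d)/4.17,np.linalg.norm(r)/7.16))))
        p,Q=t,G
E
python3 -c "
from h import *
plan((.30,-.45,.25,-131),(.3955,-.2675,.22,-101.5),(.3955,-.2675,.22,-101.5),(.3955,-.2675,.135,-101.5))"
```

```text
now [ 0.2032 -0.6437  0.2406] [ 180.    -0.  -162.5] w 0.0878 gf 0.0 F [-0.5 -0.2 -0.1] t 1.6
(0.3, -0.45, 0.25, -131) shift [-15.06, 15.55, -0.94] rot [0.0, -0.0, -31.5] rows 6
(0.3955, -0.2675, 0.22, -101.5) shift [-20.04, 4.77, 3.0] rot [-0.0, 0.0, -29.5] rows 5
(0.3955, -0.2675, 0.22, -101.5) shift [0.0, 0.0, 0.0] rot [0.0, 0.0, 0.0] rows 0
(0.3955, -0.2675, 0.135, -101.5) shift [0.0, -0.0, 8.5] rot [0.0, 0.0, 0.0] rows 3
```

Request:
move_arm:
  rows:
    - {"translation": [-15.06, 15.55, -0.94], "rot": [0, 0, -31.5], "hand": 0.3}
    - {"translation": [-15.06, 15.55, -0.94], "rot": [0, 0, -31.5], "hand": 0.3}
    - {"translation": [-15.06, 15.55, -0.94], "rot": [0, 0, -31.5], "hand": 0.3}
    - {"translation": [-15.06, 15.55, -0.94], "rot": [0, 0, -31.5], "hand": 0.3}
    - {"translation": [-15.06, 15.55, -0.94], "rot": [0, 0, -31.5], "hand": 0.3}
    - {"translation": [-15.06, 15.55, -0.94], "rot": [0, 0, -31.5], "hand": 0.3}
    - {"translation": [-15.06, 15.55, -0.94], "rot": [0, 0, -31.5], "hand": 0.3}

```text
t: 2.18
eef_pos: [0.3014, -0.448, 0.2511]
ee_rot: [-3.14, 0.0, -2.282]
force: [0.3, -0.7, -0.3]
width: 0.0616
gripper_force: 0.0
```

Request:
move_arm:
  rows:
    - {"translation": [-20.04, 4.77, 3.0], "rot": [0, 0, -29.5], "hand": 0.3}
    - {"translation": [-20.04, 4.77, 3.0], "rot": [0, 0, -29.5], "hand": 0.3}
    - {"translation": [-20.04, 4.77, 3.0], "rot": [0, 0, -29.5], "hand": 0.3}
    - {"translation": [-20.04, 4.77, 3.0], "rot": [0, 0, -29.5], "hand": 0.3}
    - {"translation": [-20.04, 4.77, 3.0], "rot": [0, 0, -29.5], "hand": 0.3}
    - {"translation": [-20.04, 4.77, 3.0], "rot": [0, 0, -29.5], "hand": 0.3}
    - {"translation": [-20.04, 4.77, 3.0], "rot": [0, 0, -29.5], "hand": 0.3}

```text
t: 2.77
eef_pos: [0.3964, -0.2663, 0.2199]
ee_rot: [3.141, -0.0, -1.768]
force: [0.3, 0.0, 0.2]
width: 0.0611
gripper_force: 0.0
```

```bash
python3 - <<'E'
from h import *
plan((.3955,-.2675,.135,-101.5),(.3955,-.2675,.106,-101.5))
im,d,T,W=grab('wrist','w1.png')
print(fin(W,(.3955,-.2675),.012,.08),fin(W,(.3955,-.2675),.012,.104))
M=(np.hypot(W[...,0]-.396,W[...,1]+.267)<.09)&(abs(W[...,2]-.041)<.004); print(rect(W[M]))
E
```

```text
now [ 0.3964 -0.2663  0.2199] [ 180.    -0.  -101.3] w 0.0611 gf 0.0 F [0.3 0.  0.2] t 2.8
(0.3955, -0.2675, 0.135, -101.5) shift [0.13, 0.07, 8.49] rot [0.0, -0.0, 0.2] rows 3
(0.3955, -0.2675, 0.106, -101.5) shift [0.0, -0.0, 2.9] rot [0.0, 0.0, 0.0] rows 1
(2200, [393.5, -267.4, 49.8, 15.9, 78.9], 0.1214) (2025, [393.4, -267.3, 49.6, 15.7, 78.6], 0.1214)
[393.7, -266.8, 116.7, 116.6, 76.6]
```

View pics/w1.png

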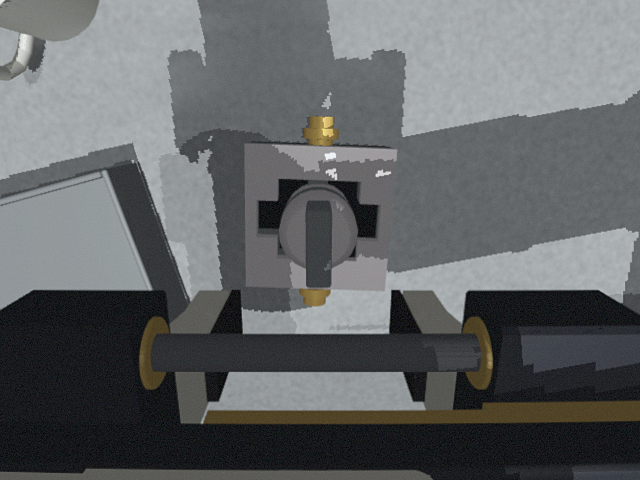

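The picture shows the head square at (320,215) and the spent fin at (318,243), midway between the jaws. The wrist depth measurements are crisp.

Request:
move_arm:
  rows:
    - {"translation": [0.18, -0.26, 6], "rot": [0, 0, 0], "hand": 0.4}
    - {"translation": [0.18, -0.26, 10], "rot": [0, 0, 0], "hand": 0.4}
    - {"translation": [0.18, -0.26, 11.4], "rot": [0, 0, 0], "hand": 0.4}
    - {"translation": [0.18, -0.26, 11.4], "rot": [0, 0, 0], "hand": 0.4}
    - {"translation": [0.18, -0.26, 11.4], "rot": [0, 0, 0], "hand": 0.4}

```text
t: 3.23
eef_pos: [0.3962, -0.2711, 0.1054]
ee_rot: [3.138, -0.001, -1.774]
force: [-0.0, 0.8, 1.4]
width: 0.0524
gripper_force: 0.0
```

Request:
move_arm:
  rows:
    - {"translation": [0, 0, 0], "rot": [0, 0, 0], "hand": 1}
    - {"translation": [0, 0, 0], "rot": [0, 0, 0], "hand": 1}
    - {"translation": [0, 0, 0], "rot": [0, 0, 0], "hand": 1}
    - {"translation": [0, 0, 0], "rot": [0, 0, 0], "hand": 1}
    - {"translation": [0, 0, 0], "rot": [0, 0, 0], "hand": 1}
    - {"translation": [0, 0, 0], "rot": [0, 0, 0], "hand": 1}
    - {"translation": [0, 0, 0], "rot": [0, 0, 0], "hand": 1}
    - {"translation": [0, 0, 0], "rot": [0, 0, 0], "hand": 1}
  squeeze: 30

```text
t: 3.9
eef_pos: [0.3975, -0.2697, 0.1062]
ee_rot: [3.142, -0.0, -1.771]
force: [-1.3, 0.6, 3.3]
width: 0.0158
gripper_force: 30.0
```

I got the sign wrong on that sideways shift, so the cartridge moved about 4 mm inside the socket play. Force is low. I'll recentre, then turn.

```bash
python3 - <<'E'
from h import *
c=np.array([.3937,-.2669]);
def t(y,z=.107): a=np.radians(y); return (*(c+.0024*np.array([np.cos(a),np.sin(a)])),z,y)
plan(t(-101.5),t(-71.5),t(-42),t(-13.2),t(-13.2,.2))
E
```

```text
now [ 0.3975 -0.2697  0.1062] [ 180.    -0.  -101.5] w 0.0158 gf 30.0 F [-1.3  0.6  3.3] t 3.9
(np.float64(0.3932215169573987), np.float64(-0.26925181929109004), 0.107, -101.5) shift [0.04, 0.43, -0.08] rot [0.0, -0.0, 0.0] rows 1
(np.float64(0.3944615311753722), np.float64(-0.2691759767724949), 0.107, -71.5) shift [-0.03, -0.12, -0.0] rot [0.0, 0.0, -30.0] rows 5
(np.float64(0.39548354758114573), np.float64(-0.2685059134552613), 0.107, -42) shift [-0.03, -0.12, -0.0] rot [0.0, 0.0, -29.5] rows 5
(np.float64(0.39603658936689556), np.float64(-0.2674480420882656), 0.107, -13.2) shift [-0.03, -0.12, -0.0] rot [0.0, 0.0, -28.8] rows 5
(np.float64(0.39603658936689556), np.float64(-0.2674480420882656), 0.2, -13.2) shift [-0.0, 0.0, -9.3] rot [0.0, 0.0, 0.0] rows 3
```

Request:
move_arm:
  rows:
    - {"translation": [0.04, 0.2, -0.08], "rot": [0, 0, 0], "hand": 1}
    - {"translation": [0.04, 0.43, -0.08], "rot": [0, 0, 0], "hand": 1}
    - {"translation": [0.04, 0.43, -0.08], "rot": [0, 0, 0], "hand": 1}

```text
t: 4.15
eef_pos: [0.3925, -0.269, 0.1064]
ee_rot: [3.141, 0.0, -1.771]
force: [-0.1, 0.4, -5.1]
width: 0.0157
gripper_force: 30.0
```

Request:
move_arm:
  rows:
    - {"translation": [0, -0.02, 0], "rot": [0, 0, -5], "hand": 1}
    - {"translation": [-0.01, -0.04, 0], "rot": [0, 0, -10], "hand": 1}
    - {"translation": [-0.01, -0.06, 0], "rot": [0, 0, -15], "hand": 1}
    - {"translation": [-0.02, -0.08, 0], "rot": [0, 0, -20], "hand": 1}
    - {"translation": [-0.02, -0.1, 0], "rot": [0, 0, -25], "hand": 1}
    - {"translation": [-0.03, -0.12, 0], "rot": [0, 0, -30], "hand": 1}

```text
t: 4.65
eef_pos: [0.3943, -0.2691, 0.1065]
ee_rot: [3.141, 0.0, -1.243]
force: [-0.9, 0.5, -2.9]
width: 0.0157
gripper_force: 30.0
```

Request:
move_arm:
  rows:
    - {"translation": [0, -0.02, 0], "rot": [0, 0, -5], "hand": 1}
    - {"translation": [-0.01, -0.04, 0], "rot": [0, 0, -10], "hand": 1}
    - {"translation": [-0.01, -0.06, 0], "rot": [0, 0, -15], "hand": 1}
    - {"translation": [-0.02, -0.08, 0], "rot": [0, 0, -20], "hand": 1}
    - {"translation": [-0.02, -0.1, 0], "rot": [0, 0, -25], "hand": 1}
    - {"translation": [-0.03, -0.12, 0], "rot": [0, 0, -29.5], "hand": 1}

```text
t: 5.15
eef_pos: [0.3953, -0.2685, 0.1065]
ee_rot: [3.141, 0.0, -0.728]
force: [-0.6, -0.2, -2.7]
width: 0.0155
gripper_force: 30.0
```

Request:
move_arm:
  rows:
    - {"translation": [0, -0.02, 0], "rot": [0, 0, -5], "hand": 1}
    - {"translation": [-0.01, -0.04, 0], "rot": [0, 0, -10], "hand": 1}
    - {"translation": [-0.01, -0.06, 0], "rot": [0, 0, -15], "hand": 1}
    - {"translation": [-0.02, -0.08, 0], "rot": [0, 0, -20], "hand": 1}
    - {"translation": [-0.02, -0.1, 0], "rot": [0, 0, -25], "hand": 1}
    - {"translation": [-0.03, -0.12, 0], "rot": [0, 0, -28.8], "hand": 1}
    - {"translation": [-0.03, -0.12, 0], "rot": [0, 0, -28.8], "hand": 1}

```text
t: 5.73
eef_pos: [0.3959, -0.2674, 0.1065]
ee_rot: [-3.141, 0.0, -0.227]
force: [0.8, 0.2, -2.9]
width: 0.0158
gripper_force: 30.0
```

Very light forces. Lift slowly and check.

Request:
move_arm:
  rows:
    - {"translation": [0, 0, -0.5], "rot": [0, 0, 0], "hand": 1}
    - {"translation": [0, 0, -1], "rot": [0, 0, 0], "hand": 1}
    - {"translation": [0, 0, -2], "rot": [0, 0, 0], "hand": 1}
    - {"translation": [0, 0, -3.5], "rot": [0, 0, 0], "hand": 1}
    - {"translation": [0, 0, -5.5], "rot": [0, 0, 0], "hand": 1}
    - {"translation": [0, 0, -8], "rot": [0, 0, 0], "hand": 1}
    - {"translation": [0, 0, -10.5], "rot": [0, 0, 0], "hand": 1}
    - {"translation": [0, 0, -12], "rot": [0, 0, 0], "hand": 1}

```text
t: 6.4
eef_pos: [0.3969, -0.2679, 0.2301]
ee_rot: [3.141, -0.004, -0.232]
force: [0.3, -0.1, -1.5]
width: 0.0158
gripper_force: 30.0
```

```bash
python3 - <<'E'
from h import *
plan((.629,-.254,.226,3),(.629,-.254,.103,3))
im,d,T,W=grab('side'); np.savez('pics/side1.npz',W=W)
M=(np.hypot(W[...,0]-.396,W[...,1]+.267)<.09)&(abs(W[...,2]-.041)<.005); print('head',M.sum(),rect(W[M]))
M=(np.hypot(W[...,0]-.396,W[...,1]+.267)<.045)&(W[...,2]>.06)&(W[...,2]<.22);P=W[M]; print('z of body',np.percentile(P[:,2],[1,5,25,50]))
E
```

```text
now [ 0.3969 -0.2679  0.2301] [180.   -0.2 -13.3] w 0.0158 gf 30.0 F [ 0.3 -0.1 -1.5] t 6.4
(0.629, -0.254, 0.226, 3) shift [22.27, -6.68, 0.48] rot [0.1, -0.2, -16.3] rows 6
(0.629, -0.254, 0.103, 3) shift [0.0, -0.0, 12.3] rot [0.0, 0.0, 0.0] rows 3
head 834 [395.0, -268.2, 125.1, 117.9, 75.8]
z of body [0.13859666 0.14428463 0.15725256 0.18082861]
```

Request:
move_arm:
  rows:
    - {"translation": [3, -1, 0], "rot": [0, 0, -2], "hand": 1}
    - {"translation": [7, -2, 0.2], "rot": [0, 0, -5], "hand": 1}
    - {"translation": [11, -3.3, 0.3], "rot": [0, 0, -8], "hand": 1}
    - {"translation": [15, -4.5, 0.5], "rot": [0, 0, -11], "hand": 1}
    - {"translation": [19, -5.7, 0.5], "rot": [0, 0, -14], "hand": 1}
    - {"translation": [21.5, -6.5, 0.5], "rot": [0, 0, -16], "hand": 1}
    - {"translation": [22.3, -6.7, 0.5], "rot": [0, 0, -16.3], "hand": 1}
    - {"translation": [22.3, -6.7, 0.5], "rot": [0, 0, -16.3], "hand": 1}

```text
t: 7.12
eef_pos: [0.6302, -0.2526, 0.2198]
ee_rot: [-3.141, 0.002, 0.054]
force: [-0.1, -1.0, -2.9]
width: 0.016
gripper_force: 30.0
```

Request:
move_arm:
  rows:
    - {"translation": [0, 0, 2.5], "rot": [0, 0, 0], "hand": 1}
    - {"translation": [0, 0, 5.5], "rot": [0, 0, 0], "hand": 1}
    - {"translation": [0, 0, 8.5], "rot": [0, 0, 0], "hand": 1}
    - {"translation": [0, 0, 10.5], "rot": [0, 0, 0], "hand": 1}
    - {"translation": [0, 0, 11.8], "rot": [0, 0, 0], "hand": 1}
    - {"translation": [0, 0, 12.2], "rot": [0, 0, 0], "hand": 1}
    - {"translation": [0, 0, 12.2], "rot": [0, 0, 0], "hand": 1}

```text
t: 7.7
eef_pos: [0.6271, -0.2533, 0.0997]
ee_rot: [-3.142, 0.001, 0.053]
force: [-0.1, -0.2, -3.9]
width: 0.016
gripper_force: 30.0
```

```bash
python3 -c "
from h import *
plan((.629,-.254,.1,3))"
```

```text
now [ 0.6271 -0.2533  0.0997] [-1.8e+02  1.0e-01  3.0e+00] w 0.016 gf 30.0 F [-0.1 -0.2 -3.9] t 7.7
(0.629, -0.254, 0.1, 3) shift [0.19, 0.08, -0.03] rot [-0.0, 0.1, 0.0] rows 1
```

Request:
move_arm:
  rows:
    - {"translation": [0, 0, 0.1], "rot": [0, 0, 0], "hand": 1}
    - {"translation": [0, 0, 0.2], "rot": [0, 0, 0], "hand": 1}
    - {"translation": [0, 0, 0.2], "rot": [0, 0, 0], "hand": 1}

```text
t: 7.95
eef_pos: [0.6286, -0.2533, 0.0989]
ee_rot: [3.141, -0.001, 0.054]
force: [-1.9, -0.8, 3.4]
width: 0.0156
gripper_force: 30.0
```

Request:
move_arm:
  rows:
    - {"translation": [0, 0, 0.1], "rot": [0, 0, 0], "hand": 0.5}
    - {"translation": [0, 0, 0.1], "rot": [0, 0, 0], "hand": 0.5}
    - {"translation": [0, 0, 0.1], "rot": [0, 0, 0], "hand": 0.5}
    - {"translation": [0, 0, 0.1], "rot": [0, 0, 0], "hand": 0.5}
    - {"translation": [0, 0, -3], "rot": [0, 0, 0], "hand": 0.5}
    - {"translation": [0, 0, -7], "rot": [0, 0, 0], "hand": 0.5}
    - {"translation": [0, 0, -11], "rot": [0, 0, 0], "hand": 0.5}
    - {"translation": [0, 0, -15], "rot": [0, 0, 0], "hand": 0.5}

```text
t: 8.62
eef_pos: [0.6283, -0.2531, 0.2494]
ee_rot: [3.142, 0.001, 0.055]
force: [1.9, -0.7, 0.0]
width: 0.0433
gripper_force: 0.0
```

```bash
python3 - <<'E'
from h import *
plan((.55,-.09,.29,0),(.468,.068,.30,-3))
im,d,T,W=grab('side')
print(fin(W,(.629,-.254),.005,.08))
E
```

```text
now [ 0.6283 -0.2531  0.2494] [180.    0.    3.1] w 0.0433 gf 0.0 F [ 1.9 -0.7  0. ] t 8.6
(0.55, -0.09, 0.29, 0) shift [-6.93, -16.71, -4.06] rot [0.0, 0.0, 3.1] rows 5
(0.468, 0.068, 0.3, -3) shift [-8.2, -15.8, -1.0] rot [0.0, -0.0, 3.0] rows 5
(247, [625.3, -257.3, 51.0, 24.8, 4.1], 0.1147)
```

Spent stands upright in the crate (top at 0.114 m). On to the shelf.

Request:
move_arm:
  rows:
    - {"translation": [-6.9, -16.7, -4], "rot": [0, 0, 3], "hand": 0.5}
    - {"translation": [-6.9, -16.7, -4], "rot": [0, 0, 3], "hand": 0.5}
    - {"translation": [-6.9, -16.7, -4], "rot": [0, 0, 3], "hand": 0.5}
    - {"translation": [-6.9, -16.7, -4], "rot": [0, 0, 3], "hand": 0.5}
    - {"translation": [-6.9, -16.7, -4], "rot": [0, 0, 3], "hand": 0.5}

```text
t: 9.08
eef_pos: [0.5492, -0.0874, 0.2893]
ee_rot: [-3.141, -0.002, 0.003]
force: [-0.3, -0.2, 0.5]
width: 0.0434
gripper_force: 0.0
```

Request:
move_arm:
  rows:
    - {"translation": [-8.2, -15.8, -1], "rot": [0, 0, 3], "hand": 0.5}
    - {"translation": [-8.2, -15.8, -1], "rot": [0, 0, 3], "hand": 0.5}
    - {"translation": [-8.2, -15.8, -1], "rot": [0, 0, 3], "hand": 0.5}
    - {"translation": [-8.2, -15.8, -1], "rot": [0, 0, 3], "hand": 0.5}
    - {"translation": [-8.2, -15.8, -1], "rot": [0, 0, 3], "hand": 0.5}
    - {"translation": [-8.2, -15.8, -1], "rot": [0, 0, 3], "hand": 0.5}
    - {"translation": [-8.2, -15.8, -1], "rot": [0, 0, 3], "hand": 0.5}
    - {"translation": [-8.2, -15.8, -1], "rot": [0, 0, 3], "hand": 0.5}

```text
t: 9.75
eef_pos: [0.4684, 0.0675, 0.2977]
ee_rot: [3.142, -0.0, -0.05]
force: [-0.2, -0.7, -0.0]
width: 0.0438
gripper_force: 0.0
```

```bash
python3 - <<'E'
from h import *
plan()
im,d,T,W=grab('wrist','w2.png'); np.savez('pics/w2.npz',W=W,im=im)
for c in[(.465,.07),(.562,.067),(.658,.055)]: print(fin(W,c,.05,.104))
for l in['place1','shelf','spare1']: print(l,[(round(x['p'],2),np.round(tow(T,x['point']),4).tolist()) for x in arm.pinpoint(l,'wrist')])
E
```

```text
now [0.4684 0.0675 0.2977] [180.   -0.   -2.9] w 0.0438 gf 0.0 F [-0.2 -0.7 -0. ] t 9.8
(1538, [463.2, 71.5, 50.0, 16.1, 0.7], 0.1596)
(1989, [558.7, 68.8, 50.0, 16.1, -6.0], 0.1596)
0
place1 [(0.68, [0.6098, 0.0552, 0.0498]), (0.61, [0.5379, 0.0594, 0.051])]
shelf []
spare1 [(0.74, [0.4654, 0.0725, 0.0469]), (0.71, [0.5606, 0.0684, 0.0499])]
```

View pics/w2.png

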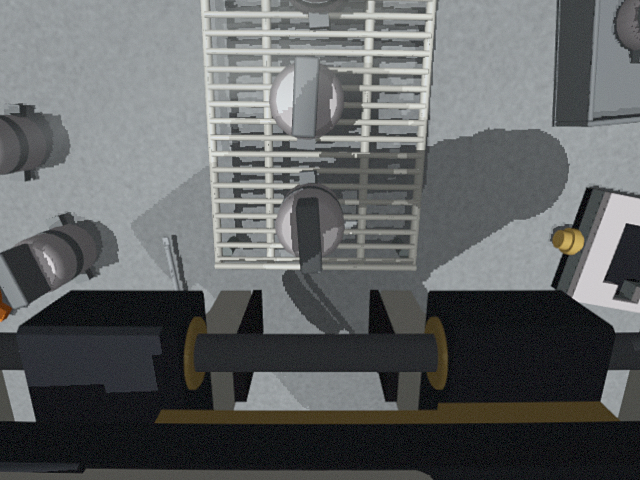

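The picture shows spare1's fin at (309,232), spare2 at (306,100), and the shelf deck between columns 205 and 435 with its front lip at row 266. Next, fit the shelf frame from this depth.

```bash
python3 - <<'E'
from h import *
W=np.load('pics/w2.npz')['W']
M=(W[...,2]>.043)&(W[...,2]<.066)&(W[...,0]>.38)&(W[...,1]>-.06)&(W[...,1]<.2); P=W[M]
# remove cartridges
for c in[(.463,.0715),(.559,.069),(.655,.055)]: P=P[np.hypot(P[:,0]-c[0],P[:,1]-c[1])>.045]
# edges per x-bin
L=[];Rr=[]
for x in np.arange(.43,.6,.01):
    q=P[abs(P[:,0]-x)<.006]; L.append((x,q[:,1].max()));Rr.append((x,q[:,1].min()))
L=np.array(L);Rr=np.array(Rr)
for E in(L,Rr):
    print(np.round(E[:,1],3).tolist()); 
mid=(L+Rr)/2; f=np.polyfit(mid[:,0],mid[:,1],1); print('mid line',np.degrees(np.arctan(f[0])),np.polyval(f,.459),'width',np.median(L[:,1]-Rr[:,1]))
q=P[P[:,0]<.44]; q=q[q[:,2]>.056]; print('lip',len(q),rect(q))
for y in np.arange(-.02,.17,.03):
    s=q[abs(q[:,1]-y)<.01]; print(round(y,2),s[:,0].min().round(4),s[:,0].max().round(4)) if len(s) else 0
plan((.463,.0715,.2,0.7),(.463,.0715,.145,0.7))
E
```

```text
[0.17, 0.169, 0.169, 0.168, 0.167, 0.167, 0.167, 0.166, 0.166, 0.165, 0.164, 0.164, 0.163, 0.163, 0.162, 0.16, 0.16]
[-0.033, -0.034, -0.034, -0.035, -0.035, -0.036, -0.037, -0.038, -0.038, -0.038, -0.038, -0.039, -0.04, -0.04, -0.041, -0.042, -0.042]
mid line -3.336685686197799 0.06669268413706689 width 0.20294928635999387
lip 1109 [409.0, 69.4, 195.1, 6.9, 86.6]
-0.02 0.4004 0.4065
0.01 0.4016 0.4086
0.04 0.4044 0.4102
0.07 0.406 0.411
0.1 0.4072 0.414
0.13 0.4099 0.4158
0.16 0.4113 0.4172
now [0.4685 0.0669 0.2974] [180.   0.  -3.] w 0.0436 gf 0.0 F [-0.6  0.8 -0. ] t 9.9
(0.463, 0.0715, 0.2, 0.7) shift [-0.57, -0.43, 9.74] rot [0.0, 0.0, -3.7] rows 3
(0.463, 0.0715, 0.145, 0.7) shift [0.0, -0.0, 5.5] rot [0.0, 0.0, 0.0] rows 2
```

Request:
move_arm:
  rows:
    - {"translation": [-0.57, -0.43, 4], "rot": [0, 0, -3.7], "hand": 0.5}
    - {"translation": [-0.57, -0.43, 8], "rot": [0, 0, -3.7], "hand": 0.5}
    - {"translation": [-0.57, -0.43, 10], "rot": [0, 0, -3.7], "hand": 0.5}
    - {"translation": [-0.57, -0.43, 10], "rot": [0, 0, -3.7], "hand": 0.5}
    - {"translation": [-0.57, -0.43, 10], "rot": [0, 0, -3.7], "hand": 0.5}

```text
t: 10.37
eef_pos: [0.4628, 0.0715, 0.1975]
ee_rot: [3.14, 0.002, 0.013]
force: [1.4, 0.3, 1.1]
width: 0.0436
gripper_force: 0.0
```

```bash
python3 -c "
from h import *
plan((.463,.0715,.145,0.7))"
```

```text
now [0.4628 0.0715 0.1975] [1.799e+02 1.000e-01 8.000e-01] w 0.0436 gf 0.0 F [1.4 0.3 1.1] t 10.4
(0.463, 0.0715, 0.145, 0.7) shift [0.02, -0.01, 5.25] rot [0.1, 0.1, 0.1] rows 2
```

Request:
move_arm:
  rows:
    - {"translation": [0, 0, 3], "rot": [0, 0, 0], "hand": 0.5}
    - {"translation": [0, 0, 5.3], "rot": [0, 0, 0], "hand": 0.5}
    - {"translation": [0, 0, 5.3], "rot": [0, 0, 0], "hand": 0.5}
    - {"translation": [0, 0, 5.3], "rot": [0, 0, 0], "hand": 0.5}

```text
t: 10.7
eef_pos: [0.4636, 0.0723, 0.146]
ee_rot: [3.141, -0.0, 0.014]
force: [0.1, -0.2, -0.9]
width: 0.0436
gripper_force: 0.0
```

Request:
move_arm:
  rows:
    - {"translation": [0, 0, 0], "rot": [0, 0, 0], "hand": 1}
    - {"translation": [0, 0, 0], "rot": [0, 0, 0], "hand": 1}
    - {"translation": [0, 0, 0], "rot": [0, 0, 0], "hand": 1}
    - {"translation": [0, 0, 0], "rot": [0, 0, 0], "hand": 1}
    - {"translation": [0, 0, 0], "rot": [0, 0, 0], "hand": 1}
    - {"translation": [0, 0, 0], "rot": [0, 0, 0], "hand": 1}
    - {"translation": [0, 0, 0], "rot": [0, 0, 0], "hand": 1}

```text
t: 11.28
eef_pos: [0.4631, 0.0724, 0.1455]
ee_rot: [-3.141, -0.001, 0.015]
force: [-1.0, 0.6, 6.6]
width: 0.0159
gripper_force: 30.0
```

Request:
move_arm:
  rows:
    - {"translation": [0, 0, -0.5], "rot": [0, 0, 0], "hand": 1}
    - {"translation": [0, 0, -1.5], "rot": [0, 0, 0], "hand": 1}
    - {"translation": [0, 0, -3.5], "rot": [0, 0, 0], "hand": 1}
    - {"translation": [0, 0, -6], "rot": [0, 0, 0], "hand": 1}
    - {"translation": [0, 0, -8], "rot": [0, 0, 0], "hand": 1}
    - {"translation": [0, 0, -10], "rot": [0, 0, 0], "hand": 1}
    - {"translation": [0, 0, -10], "rot": [0, 0, 0], "hand": 1}

```text
t: 11.87
eef_pos: [0.4643, 0.0729, 0.2485]
ee_rot: [-3.14, -0.005, 0.015]
force: [0.4, 0.6, -2.5]
width: 0.0156
gripper_force: 30.0
```

```bash
python3 -c "
from h import *
plan((.43,-.10,.245,-7),(.3937,-.2669,.23,-13.4),(.3937,-.2669,.107,-13.4))"
```

```text
now [0.4643 0.0729 0.2485] [-179.9   -0.3    0.8] w 0.0156 gf 30.0 F [ 0.4  0.6 -2.5] t 11.9
(0.43, -0.1, 0.245, -7) shift [-3.69, 17.24, 0.3] rot [-0.1, -0.3, 7.8] rows 5
(0.3937, -0.2669, 0.23, -13.4) shift [-1.57, 17.01, 1.5] rot [0.0, -0.0, 6.4] rows 5
(0.3937, -0.2669, 0.107, -13.4) shift [0.0, -0.0, 12.3] rot [0.0, 0.0, 0.0] rows 3
```

Request:
move_arm:
  rows:
    - {"translation": [-0.7, 3, 0.1], "rot": [0, 0, 2], "hand": 1}
    - {"translation": [-1.5, 6.5, 0.2], "rot": [0, 0, 4], "hand": 1}
    - {"translation": [-2.2, 10, 0.3], "rot": [0, 0, 6], "hand": 1}
    - {"translation": [-3, 14, 0.3], "rot": [0, 0, 7.8], "hand": 1}
    - {"translation": [-3.7, 17.2, 0.3], "rot": [0, 0, 7.8], "hand": 1}
    - {"translation": [-3.7, 17.2, 0.3], "rot": [0, 0, 7.8], "hand": 1}

```text
t: 12.37
eef_pos: [0.4257, -0.1041, 0.2406]
ee_rot: [3.141, 0.003, -0.126]
force: [0.8, -0.7, -2.9]
width: 0.0164
gripper_force: 30.0
```

Request:
move_arm:
  rows:
    - {"translation": [-0.4, 4, 0.3], "rot": [0, 0, 2], "hand": 1}
    - {"translation": [-0.7, 8, 0.6], "rot": [0, 0, 4], "hand": 1}
    - {"translation": [-1.1, 12, 1], "rot": [0, 0, 6], "hand": 1}
    - {"translation": [-1.4, 15, 1.3], "rot": [0, 0, 6.4], "hand": 1}
    - {"translation": [-1.6, 17, 1.5], "rot": [0, 0, 6.4], "hand": 1}
    - {"translation": [-1.6, 17, 1.5], "rot": [0, 0, 6.4], "hand": 1}
    - {"translation": [-1.6, 17, 1.5], "rot": [0, 0, 6.4], "hand": 1}

```text
t: 12.95
eef_pos: [0.3905, -0.2676, 0.2254]
ee_rot: [-3.141, 0.003, -0.236]
force: [0.1, 0.6, -4.2]
width: 0.0159
gripper_force: 30.0
```

```bash
python3 - <<'E'
from h import *
plan((.3937,-.2669,.155,-13.4),(.3937,-.2669,.107,-13.4))
im,d,T,W=grab('wrist')
M=(np.hypot(W[...,0]-.396,W[...,1]+.267)<.09)&(abs(W[...,2]-.041)<.004); print(M.sum(),rect(W[M]))
E
```

```text
now [ 0.3905 -0.2676  0.2254] [-180.     0.2  -13.5] w 0.0159 gf 30.0 F [ 0.1  0.6 -4.2] t 12.9
(0.3937, -0.2669, 0.155, -13.4) shift [0.32, -0.14, 7.04] rot [-0.0, 0.2, -0.1] rows 2
(0.3937, -0.2669, 0.107, -13.4) shift [0.0, -0.0, 4.8] rot [0.0, 0.0, 0.0] rows 2
9662 [393.3, -267.3, 116.4, 116.2, 76.7]
```

Request:
move_arm:
  rows:
    - {"translation": [0.3, -0.1, 3], "rot": [0, 0, 0], "hand": 1}
    - {"translation": [0.3, -0.1, 6], "rot": [0, 0, 0], "hand": 1}
    - {"translation": [0.3, -0.1, 7], "rot": [0, 0, 0], "hand": 1}
    - {"translation": [0.3, -0.1, 7], "rot": [0, 0, 0], "hand": 1}
    - {"translation": [0.3, -0.1, 7], "rot": [0, 0, 0], "hand": 1}

```text
t: 13.42
eef_pos: [0.3952, -0.2663, 0.1572]
ee_rot: [3.141, 0.001, -0.232]
force: [0.1, 0.6, -2.1]
width: 0.016
gripper_force: 30.0
```

```bash
python3 -c "
from h import *
plan((.3935,-.2670,.107,-13.4))"
```

```text
now [ 0.3952 -0.2663  0.1572] [ 1.80e+02  1.00e-01 -1.33e+01] w 0.016 gf 30.0 F [ 0.1  0.6 -2.1] t 13.4
(0.3935, -0.267, 0.107, -13.4) shift [-0.14, 0.1, 5.02] rot [0.0, 0.1, 0.1] rows 2
```

Request:
move_arm:
  rows:
    - {"translation": [-0.1, 0.08, 1], "rot": [0, 0, 0], "hand": 1}
    - {"translation": [-0.1, 0.08, 2], "rot": [0, 0, 0], "hand": 1}
    - {"translation": [-0.1, 0.08, 3], "rot": [0, 0, 0], "hand": 1}
    - {"translation": [-0.1, 0.08, 4], "rot": [0, 0, 0], "hand": 1}
    - {"translation": [-0.1, 0.08, 4.7], "rot": [0, 0, 0], "hand": 1}
    - {"translation": [-0.1, 0.08, 5], "rot": [0, 0, 0], "hand": 1}
    - {"translation": [-0.1, 0.08, 5.1], "rot": [0, 0, 0], "hand": 1}
    - {"translation": [-0.1, 0.08, 5.1], "rot": [0, 0, 0], "hand": 1}

```text
t: 14.08
eef_pos: [0.395, -0.2677, 0.1076]
ee_rot: [3.141, -0.002, -0.232]
force: [-1.2, -0.3, 2.3]
width: 0.0157
gripper_force: 30.0
```

```bash
python3 -c "
from h import *
plan((.3935,-.2670,.107,-13.4))"
```

```text
now [ 0.395  -0.2677  0.1076] [ 1.80e+02 -1.00e-01 -1.33e+01] w 0.0157 gf 30.0 F [-1.2 -0.3  2.3] t 14.1
(0.3935, -0.267, 0.107, -13.4) shift [-0.16, -0.04, 0.06] rot [0.0, -0.1, 0.1] rows 1
```

Request:
move_arm:
  rows:
    - {"translation": [-0.1, 0, 0], "rot": [0, 0, 5], "hand": 1}
    - {"translation": [-0.1, 0, 0], "rot": [0, 0, 10], "hand": 1}
    - {"translation": [-0.1, 0, 0], "rot": [0, 0, 15], "hand": 1}
    - {"translation": [-0.1, 0, 0], "rot": [0, 0, 20], "hand": 1}
    - {"translation": [-0.1, 0, 0], "rot": [0, 0, 25], "hand": 1}
    - {"translation": [-0.1, 0, 0], "rot": [0, 0, 30], "hand": 1}

```text
t: 14.58
eef_pos: [0.3942, -0.2676, 0.1076]
ee_rot: [-3.141, -0.003, -0.76]
force: [0.7, -0.8, 2.2]
width: 0.0157
gripper_force: 30.0
```

Request:
move_arm:
  rows:
    - {"translation": [0, 0, 0], "rot": [0, 0, 5], "hand": 1}
    - {"translation": [0, 0, 0], "rot": [0, 0, 10], "hand": 1}
    - {"translation": [0, 0, 0], "rot": [0, 0, 15], "hand": 1}
    - {"translation": [0, 0, 0], "rot": [0, 0, 20], "hand": 1}
    - {"translation": [0, 0, 0], "rot": [0, 0, 25], "hand": 1}
    - {"translation": [0, 0, 0], "rot": [0, 0, 30], "hand": 1}

```text
t: 15.08
eef_pos: [0.3942, -0.2677, 0.1076]
ee_rot: [-3.139, -0.002, -1.284]
force: [-1.3, -2.1, 2.6]
width: 0.0157
gripper_force: 30.0
```

Request:
move_arm:
  rows:
    - {"translation": [0, 0, 0], "rot": [0, 0, 5], "hand": 1}
    - {"translation": [0, 0, 0], "rot": [0, 0, 10], "hand": 1}
    - {"translation": [0, 0, 0], "rot": [0, 0, 15], "hand": 1}
    - {"translation": [0, 0, 0], "rot": [0, 0, 20], "hand": 1}
    - {"translation": [0, 0, 0], "rot": [0, 0, 25], "hand": 1}
    - {"translation": [0, 0, 0], "rot": [0, 0, 30], "hand": 1}
    - {"translation": [0, 0, 0], "rot": [0, 0, 30.5], "hand": 1}
    - {"translation": [0, 0, 0], "rot": [0, 0, 30.5], "hand": 1}

```text
t: 15.75
eef_pos: [0.3941, -0.2677, 0.1076]
ee_rot: [-3.138, -0.001, -1.81]
force: [-2.2, -0.7, 8.4]
width: 0.0156
gripper_force: 30.0
```

```bash
python3 -c "
from h import *
plan((.3935,-.2670,.107,-103.4))"
```

```text
now [ 0.3941 -0.2677  0.1076] [-1.798e+02 -1.000e-01 -1.037e+02] w 0.0156 gf 30.0 F [-2.2 -0.7  8.4] t 15.8
(0.3935, -0.267, 0.107, -103.4) shift [-0.06, 0.08, 0.06] rot [-0.2, -0.1, -0.3] rows 1
```

Release, lift, check the lock angle.

Request:
move_arm:
  rows:
    - {"translation": [0, 0, 0], "rot": [0, 0, 0], "hand": 0.45}
    - {"translation": [0, 0, 0], "rot": [0, 0, 0], "hand": 0.45}
    - {"translation": [0, 0, 0], "rot": [0, 0, 0], "hand": 0.45}
    - {"translation": [0, 0, 0], "rot": [0, 0, 0], "hand": 0.45}
    - {"translation": [0, 0, -2.5], "rot": [0, 0, 0], "hand": 0.45}
    - {"translation": [0, 0, -6], "rot": [0, 0, 0], "hand": 0.45}
    - {"translation": [0, 0, -10], "rot": [0, 0, 0], "hand": 0.45}
    - {"translation": [0, 0, -13], "rot": [0, 0, 0], "hand": 0.45}

```text
t: 16.42
eef_pos: [0.393, -0.2672, 0.2386]
ee_rot: [-3.14, -0.001, -1.812]
force: [1.5, -0.3, 0.4]
width: 0.048
gripper_force: 0.0
```

```bash
python3 - <<'E'
from h import *
im,d,T,W=grab('wrist')
print(fin(W,(.3935,-.267),.012,.104))
M=(np.hypot(W[...,0]-.396,W[...,1]+.267)<.09)&(abs(W[...,2]-.041)<.004); print(M.sum(),rect(W[M]))
plan((.46,-.1,.28,-53),(.55,.065,.30,-5))
E
```

```text
(1780, [392.8, -270.0, 49.6, 15.6, 75.8], 0.1216)
11119 [393.7, -266.7, 116.7, 116.5, 76.5]
now [ 0.3955 -0.2685  0.2443] [-1.794e+02 -1.000e-01 -1.038e+02] w 0.0483 gf 0.0 F [ 3.8 -1.5  7.4] t 16.5
(0.46, -0.1, 0.28, -53) shift [-17.9, -2.29, -3.59] rot [-0.5, -0.4, -50.8] rows 8
(0.55, 0.065, 0.3, -5) shift [-7.76, -17.12, -2.0] rot [0.0, 0.0, -48.0] rows 7
```

Locked within 1° and seated. Now spare2.

Request:
move_arm:
  rows:
    - {"translation": [-17.9, -2.3, -3.6], "rot": [0, 0, -51], "hand": 0.5}
    - {"translation": [-17.9, -2.3, -3.6], "rot": [0, 0, -51], "hand": 0.5}
    - {"translation": [-17.9, -2.3, -3.6], "rot": [0, 0, -51], "hand": 0.5}
    - {"translation": [-17.9, -2.3, -3.6], "rot": [0, 0, -51], "hand": 0.5}
    - {"translation": [-17.9, -2.3, -3.6], "rot": [0, 0, -51], "hand": 0.5}
    - {"translation": [-17.9, -2.3, -3.6], "rot": [0, 0, -51], "hand": 0.5}
    - {"translation": [-17.9, -2.3, -3.6], "rot": [0, 0, -51], "hand": 0.5}
    - {"translation": [-17.9, -2.3, -3.6], "rot": [0, 0, -51], "hand": 0.5}

```text
t: 17.13
eef_pos: [0.458, -0.0981, 0.2716]
ee_rot: [3.141, 0.0, -0.915]
force: [0.3, -0.3, -0.4]
width: 0.044
gripper_force: 0.0
```

Request:
move_arm:
  rows:
    - {"translation": [-7.8, -17.1, -2], "rot": [0, 0, -48], "hand": 0.5}
    - {"translation": [-7.8, -17.1, -2], "rot": [0, 0, -48], "hand": 0.5}
    - {"translation": [-7.8, -17.1, -2], "rot": [0, 0, -48], "hand": 0.5}
    - {"translation": [-7.8, -17.1, -2], "rot": [0, 0, -48], "hand": 0.5}
    - {"translation": [-7.8, -17.1, -2], "rot": [0, 0, -48], "hand": 0.5}
    - {"translation": [-7.8, -17.1, -2], "rot": [0, 0, -48], "hand": 0.5}
    - {"translation": [-7.8, -17.1, -2], "rot": [0, 0, -48], "hand": 0.5}
    - {"translation": [-7.8, -17.1, -2], "rot": [0, 0, -48], "hand": 0.5}

```text
t: 17.8
eef_pos: [0.5473, 0.0669, 0.2911]
ee_rot: [3.141, 0.001, -0.084]
force: [0.3, -0.5, -0.9]
width: 0.0439
gripper_force: 0.0
```

Request:
move_arm:
  rows:
    - {"translation": [0, 0, 0], "rot": [0, 0, 0], "hand": 0.5}
    - {"translation": [0, 0, 0], "rot": [0, 0, 0], "hand": 0.5}

```text
t: 17.97
eef_pos: [0.5471, 0.0662, 0.2917]
ee_rot: [3.142, 0.0, -0.09]
force: [0.4, -0.1, 0.0]
width: 0.0438
gripper_force: 0.0
```

```bash
python3 - <<'E'
from h import *
im,d,T,W=grab('wrist')
for c in [(.559,.069),(.656,.055)]: print(fin(W,c,.05,.104,r=.05))
plan((.5587,.0688,.195,-6),(.5587,.0688,.145,-6))
im,d,T,W=grab('side'); 
for k,c in {'s2':(.563,.07,.05),'s3':(.658,.057,.05),'n1':(.428,.334,0),'n2':(.54,.366,0)}.items(): print(k,fin(W,c,c[2],.104))
E
```

```text
(1672, [558.7, 68.9, 49.9, 15.9, -5.7], 0.1595)
(2225, [657.1, 56.8, 50.3, 16.1, 1.0], 0.1596)
now [0.5471 0.0662 0.2918] [-180.     0.    -5.1] w 0.0436 gf 0.0 F [0.  0.2 0.6] t 18.0
(0.5587, 0.0688, 0.195, -6) shift [1.13, -0.37, 9.68] rot [-0.0, 0.0, 0.9] rows 3
(0.5587, 0.0688, 0.145, -6) shift [0.0, -0.0, 5.0] rot [0.0, 0.0, 0.0] rows 2
s2 (55, [558.8, 68.1, 48.1, 26.3, 0.8], 0.1609)
s3 (59, [658.2, 53.1, 49.5, 20.7, 4.2], 0.1598)
n1 (47, [425.8, 332.4, 49.6, 32.6, 23.4], 0.1107)
n2 (47, [542.1, 362.3, 49.8, 34.4, -20.9], 0.1113)
```

Request:
move_arm:
  rows:
    - {"translation": [1.13, -0.37, 4], "rot": [0, 0, 1], "hand": 0.5}
    - {"translation": [1.13, -0.37, 8], "rot": [0, 0, 1], "hand": 0.5}
    - {"translation": [1.13, -0.37, 9.7], "rot": [0, 0, 1], "hand": 0.5}
    - {"translation": [1.13, -0.37, 9.7], "rot": [0, 0, 1], "hand": 0.5}
    - {"translation": [1.13, -0.37, 9.7], "rot": [0, 0, 1], "hand": 0.5}

```text
t: 18.48
eef_pos: [0.5588, 0.0689, 0.1947]
ee_rot: [3.14, 0.001, -0.104]
force: [1.2, 0.2, 1.8]
width: 0.0437
gripper_force: 0.0
```

```bash
python3 - <<'E'
from h import *
plan((.5587,.0689,.145,-5.8))
E
```

```text
now [0.5588 0.0689 0.1947] [ 1.799e+02  1.000e-01 -6.000e+00] w 0.0437 gf 0.0 F [1.2 0.2 1.8] t 18.5
(0.5587, 0.0689, 0.145, -5.8) shift [-0.0, -0.01, 4.97] rot [0.1, 0.1, -0.2] rows 2
```

Request:
move_arm:
  rows:
    - {"translation": [0, 0, 3], "rot": [0, 0, 0], "hand": 0.5}
    - {"translation": [0, 0, 5], "rot": [0, 0, 0], "hand": 0.5}
    - {"translation": [0, 0, 5], "rot": [0, 0, 0], "hand": 0.5}
    - {"translation": [0, 0, 5], "rot": [0, 0, 0], "hand": 0.5}

```text
t: 18.82
eef_pos: [0.5596, 0.0694, 0.1463]
ee_rot: [3.142, -0.001, -0.103]
force: [-0.0, -0.2, 1.6]
width: 0.0436
gripper_force: 0.0
```

Request:
move_arm:
  rows:
    - {"translation": [0, 0, 0], "rot": [0, 0, 0], "hand": 1}
    - {"translation": [0, 0, 0], "rot": [0, 0, 0], "hand": 1}
    - {"translation": [0, 0, 0], "rot": [0, 0, 0], "hand": 1}
    - {"translation": [0, 0, 0], "rot": [0, 0, 0], "hand": 1}
    - {"translation": [0, 0, 0], "rot": [0, 0, 0], "hand": 1}
    - {"translation": [0, 0, 0], "rot": [0, 0, 0], "hand": 1}
    - {"translation": [0, 0, 0], "rot": [0, 0, 0], "hand": 1}

```text
t: 19.4
eef_pos: [0.5592, 0.0696, 0.1455]
ee_rot: [-3.141, -0.001, -0.102]
force: [-1.0, 2.5, 5.8]
width: 0.0157
gripper_force: 30.0
```

Request:
move_arm:
  rows:
    - {"translation": [0, 0, -0.4], "rot": [0, 0, 0], "hand": 1}
    - {"translation": [0, 0, -1], "rot": [0, 0, 0], "hand": 1}
    - {"translation": [0, 0, -2], "rot": [0, 0, 0], "hand": 1}
    - {"translation": [0, 0, -3], "rot": [0, 0, 0], "hand": 1}
    - {"translation": [0, 0, -3], "rot": [0, 0, 0], "hand": 1}

```text
t: 19.82
eef_pos: [0.5601, 0.0697, 0.1774]
ee_rot: [-3.14, -0.003, -0.102]
force: [0.3, 0.7, -2.5]
width: 0.0157
gripper_force: 30.0
```

```bash
python3 - <<'E'
from h import *
plan((.4539,.0668,.172,-3.4),(.4539,.0668,.146,-3.4))
E
```

```text
now [0.5601 0.0697 0.1774] [-179.9   -0.2   -5.9] w 0.0157 gf 30.0 F [ 0.3  0.7 -2.5] t 19.8
(0.4539, 0.0668, 0.172, -3.4) shift [-10.54, 1.37, 0.5] rot [-0.1, -0.2, -2.5] rows 3
(0.4539, 0.0668, 0.146, -3.4) shift [0.0, -0.0, 2.6] rot [0.0, 0.0, 0.0] rows 1
```

Request:
move_arm:
  rows:
    - {"translation": [-2, 0.3, 0.1], "rot": [0, 0, -1], "hand": 1}
    - {"translation": [-5, 0.7, 0.2], "rot": [0, 0, -2], "hand": 1}
    - {"translation": [-8, 1, 0.3], "rot": [0, 0, -2.5], "hand": 1}
    - {"translation": [-10, 1.3, 0.4], "rot": [0, 0, -2.5], "hand": 1}
    - {"translation": [-10.5, 1.4, 0.5], "rot": [0, 0, -2.5], "hand": 1}
    - {"translation": [-10.5, 1.4, 0.5], "rot": [0, 0, -2.5], "hand": 1}
    - {"translation": [-10.5, 1.4, 0.5], "rot": [0, 0, -2.5], "hand": 1}

```text
t: 20.4
eef_pos: [0.4537, 0.0665, 0.1705]
ee_rot: [-3.141, -0.002, -0.058]
force: [0.2, 0.2, -3.2]
width: 0.0159
gripper_force: 30.0
```

```bash
python3 - <<'E'
from h import *
plan((.4542,.0668,.147,-3.4))
E
```

```text
now [0.4537 0.0665 0.1705] [-1.8e+02 -1.0e-01 -3.3e+00] w 0.0159 gf 30.0 F [ 0.2  0.2 -3.2] t 20.4
(0.4542, 0.0668, 0.147, -3.4) shift [0.05, -0.03, 2.35] rot [-0.0, -0.1, 0.1] rows 1
```

Request:
move_arm:
  rows:
    - {"translation": [0.05, 0, 1], "rot": [0, 0, 0], "hand": 1}
    - {"translation": [0.05, 0, 2], "rot": [0, 0, 0], "hand": 1}
    - {"translation": [0.05, 0, 2.4], "rot": [0, 0, 0], "hand": 1}
    - {"translation": [0.05, 0, 2.5], "rot": [0, 0, 0], "hand": 1}
    - {"translation": [0.05, 0, 2.55], "rot": [0, 0, 0], "hand": 1}
    - {"translation": [0.05, 0, 2.55], "rot": [0, 0, 0], "hand": 1}

```text
t: 20.9
eef_pos: [0.4553, 0.0664, 0.1453]
ee_rot: [3.141, -0.002, -0.059]
force: [-0.7, -1.0, 4.0]
width: 0.016
gripper_force: 30.0
```

Request:
move_arm:
  rows:
    - {"translation": [0, 0, 0], "rot": [0, 0, 0], "hand": 0.5}
    - {"translation": [0, 0, 0], "rot": [0, 0, 0], "hand": 0.5}
    - {"translation": [0, 0, 0], "rot": [0, 0, 0], "hand": 0.5}
    - {"translation": [0, 0, 0], "rot": [0, 0, 0], "hand": 0.5}
    - {"translation": [0, 0, -2.5], "rot": [0, 0, 0], "hand": 0.5}
    - {"translation": [0, 0, -6], "rot": [0, 0, 0], "hand": 0.5}
    - {"translation": [0, 0, -9], "rot": [0, 0, 0], "hand": 0.5}
    - {"translation": [0, 0, -12], "rot": [0, 0, 0], "hand": 0.5}

```text
t: 21.57
eef_pos: [0.4534, 0.066, 0.2659]
ee_rot: [3.142, -0.0, -0.059]
force: [1.4, -0.4, -0.5]
width: 0.0433
gripper_force: 0.0
```

```bash
python3 - <<'E'
from h import *
im,d,T,W=grab('wrist')
for c in [(.455,.066),(.656,.055)]: print(fin(W,c,.05,.104,r=.05))
plan((.64,.059,.23,0))
E
```

```text
(1923, [455.3, 65.4, 49.7, 15.6, -2.9], 0.1596)
0
now [0.4562 0.0667 0.2721] [-179.8   -0.5   -3.3] w 0.0439 gf 0.0 F [3.1 0.9 7.7] t 21.6
(0.64, 0.059, 0.23, 0) shift [18.36, -0.28, 4.36] rot [-0.1, -0.5, -3.3] rows 5
```

Request:
move_arm:
  rows:
    - {"translation": [18.4, -0.3, 4.4], "rot": [0, 0, -3.3], "hand": 0.5}
    - {"translation": [18.4, -0.3, 4.4], "rot": [0, 0, -3.3], "hand": 0.5}
    - {"translation": [18.4, -0.3, 4.4], "rot": [0, 0, -3.3], "hand": 0.5}
    - {"translation": [18.4, -0.3, 4.4], "rot": [0, 0, -3.3], "hand": 0.5}
    - {"translation": [18.4, -0.3, 4.4], "rot": [0, 0, -3.3], "hand": 0.5}
    - {"translation": [18.4, -0.3, 4.4], "rot": [0, 0, -3.3], "hand": 0.5}
    - {"translation": [18.4, -0.3, 4.4], "rot": [0, 0, -3.3], "hand": 0.5}
    - {"translation": [18.4, -0.3, 4.4], "rot": [0, 0, -3.3], "hand": 0.5}

```text
t: 22.28
eef_pos: [0.6369, 0.0582, 0.2197]
ee_rot: [3.141, 0.001, -0.002]
force: [-0.1, 0.3, -0.4]
width: 0.044
gripper_force: 0.0
```

```bash
python3 - <<'E'
from h import *
im,d,T,W=grab('wrist')
for c in [(.656,.055)]: print(fin(W,c,.05,.104,r=.05))
plan((.6572,.0567,.195,1),(.6572,.0567,.145,1))
E
```

```text
(2957, [656.9, 56.9, 50.1, 16.0, 1.3], 0.1595)
now [0.6367 0.0583 0.2204] [-1.8e+02  0.0e+00 -1.0e-01] w 0.0436 gf 0.0 F [ 0.5 -0.8  0.2] t 22.3
(0.6572, 0.0567, 0.195, 1) shift [2.05, 0.16, 2.54] rot [-0.0, 0.0, -1.1] rows 1
(0.6572, 0.0567, 0.145, 1) shift [-0.0, -0.0, 5.0] rot [0.0, 0.0, 0.0] rows 2
```

Request:
move_arm:
  rows:
    - {"translation": [2.05, 0.14, 1], "rot": [0, 0, -1.3], "hand": 0.5}
    - {"translation": [2.05, 0.14, 2.5], "rot": [0, 0, -1.3], "hand": 0.5}
    - {"translation": [2.05, 0.14, 5], "rot": [0, 0, -1.3], "hand": 0.5}
    - {"translation": [2.05, 0.14, 7.5], "rot": [0, 0, -1.3], "hand": 0.5}
    - {"translation": [2.05, 0.14, 7.5], "rot": [0, 0, -1.3], "hand": 0.5}
    - {"translation": [2.05, 0.14, 7.5], "rot": [0, 0, -1.3], "hand": 0.5}

```text
t: 22.83
eef_pos: [0.6568, 0.0568, 0.1456]
ee_rot: [3.141, 0.001, 0.022]
force: [-0.0, 0.1, 0.7]
width: 0.0442
gripper_force: 0.0
```

Request:
move_arm:
  rows:
    - {"translation": [0, 0, 0], "rot": [0, 0, 0], "hand": 1}
    - {"translation": [0, 0, 0], "rot": [0, 0, 0], "hand": 1}
    - {"translation": [0, 0, 0], "rot": [0, 0, 0], "hand": 1}
    - {"translation": [0, 0, 0], "rot": [0, 0, 0], "hand": 1}
    - {"translation": [0, 0, 0], "rot": [0, 0, 0], "hand": 1}
    - {"translation": [0, 0, 0], "rot": [0, 0, 0], "hand": 1}
    - {"translation": [0, 0, 0], "rot": [0, 0, 0], "hand": 1}

```text
t: 23.42
eef_pos: [0.6582, 0.0569, 0.1461]
ee_rot: [-3.141, -0.001, 0.022]
force: [-0.7, 0.6, 4.7]
width: 0.0157
gripper_force: 30.0
```

Request:
move_arm:
  rows:
    - {"translation": [0, 0, -0.4], "rot": [0, 0, 0], "hand": 1}
    - {"translation": [0, 0, -1], "rot": [0, 0, 0], "hand": 1}
    - {"translation": [0, 0, -2], "rot": [0, 0, 0], "hand": 1}
    - {"translation": [0, 0, -3], "rot": [0, 0, 0], "hand": 1}
    - {"translation": [0, 0, -3], "rot": [0, 0, 0], "hand": 1}

```text
t: 23.83
eef_pos: [0.6591, 0.0571, 0.1782]
ee_rot: [-3.141, -0.004, 0.022]
force: [0.5, 0.0, -2.3]
width: 0.0157
gripper_force: 30.0
```

```bash
python3 - <<'E'
from h import *
plan((.5345,.0620,.172,-3.4))
E
```

```text
now [0.6591 0.0571 0.1782] [-180.    -0.2    1.2] w 0.0157 gf 30.0 F [ 0.5  0.  -2.3] t 23.8
(0.5345, 0.062, 0.172, -3.4) shift [-12.45, -0.76, 0.58] rot [-0.0, -0.2, 4.6] rows 3
```

Request:
move_arm:
  rows:
    - {"translation": [-2, -0.1, 0.1], "rot": [0, 0, 1], "hand": 1}
    - {"translation": [-5, -0.3, 0.2], "rot": [0, 0, 2], "hand": 1}
    - {"translation": [-8.5, -0.5, 0.3], "rot": [0, 0, 3.5], "hand": 1}
    - {"translation": [-11, -0.7, 0.4], "rot": [0, 0, 4.6], "hand": 1}
    - {"translation": [-12.3, -0.76, 0.5], "rot": [0, 0, 4.6], "hand": 1}
    - {"translation": [-12.3, -0.76, 0.5], "rot": [0, 0, 4.6], "hand": 1}
    - {"translation": [-12.3, -0.76, 0.5], "rot": [0, 0, 4.6], "hand": 1}

```text
t: 24.42
eef_pos: [0.5345, 0.0621, 0.1711]
ee_rot: [-3.141, -0.001, -0.058]
force: [1.3, 0.3, -2.7]
width: 0.0156
gripper_force: 30.0
```

```bash
python3 - <<'E'
from h import *
plan((.5355,.0620,.1468,-3.4))
E
```

```text
now [0.5345 0.0621 0.1711] [-1.8e+02 -1.0e-01 -3.3e+00] w 0.0156 gf 30.0 F [ 1.3  0.3 -2.7] t 24.4
(0.5355, 0.062, 0.1468, -3.4) shift [0.09, 0.0, 2.43] rot [-0.0, -0.1, 0.1] rows 1
```

Request:
move_arm:
  rows:
    - {"translation": [0.05, 0, 1], "rot": [0, 0, 0], "hand": 1}
    - {"translation": [0.05, 0, 2], "rot": [0, 0, 0], "hand": 1}
    - {"translation": [0.05, 0, 2.4], "rot": [0, 0, 0], "hand": 1}
    - {"translation": [0.05, 0, 2.5], "rot": [0, 0, 0], "hand": 1}
    - {"translation": [0.05, 0, 2.55], "rot": [0, 0, 0], "hand": 1}
    - {"translation": [0.05, 0, 2.55], "rot": [0, 0, 0], "hand": 1}

```text
t: 24.92
eef_pos: [0.5364, 0.0618, 0.1456]
ee_rot: [3.141, -0.001, -0.059]
force: [-4.0, -0.0, 12.4]
width: 0.016
gripper_force: 30.0
```

Request:
move_arm:
  rows:
    - {"translation": [0, 0, 0], "rot": [0, 0, 0], "hand": 0.5}
    - {"translation": [0, 0, 0], "rot": [0, 0, 0], "hand": 0.5}
    - {"translation": [0, 0, 0], "rot": [0, 0, 0], "hand": 0.5}
    - {"translation": [0, 0, 0], "rot": [0, 0, 0], "hand": 0.5}
    - {"translation": [0, 0, -2.5], "rot": [0, 0, 0], "hand": 0.5}
    - {"translation": [0, 0, -6], "rot": [0, 0, 0], "hand": 0.5}
    - {"translation": [0, 0, -9], "rot": [0, 0, 0], "hand": 0.5}
    - {"translation": [0, 0, -12], "rot": [0, 0, 0], "hand": 0.5}

```text
t: 25.58
eef_pos: [0.5351, 0.0617, 0.266]
ee_rot: [3.141, 0.0, -0.059]
force: [0.6, -0.0, -0.0]
width: 0.0436
gripper_force: 0.0
```

```bash
python3 - <<'E'
from h import *
im,d,T,W=grab('wrist')
for c in [(.455,.066),(.535,.062)]: print(fin(W,c,.05,.104,r=.036))
im,d,T,W=grab('side')
for c in [(.455,.066),(.535,.062)]: print(fin(W,c,.05,.104,r=.036))
for k,c in {'n1':(.428,.334,0),'n2':(.54,.366,0)}.items(): print(k,fin(W,c,c[2],.104,r=.07))
plan((.49,.19,.27,8),(.428,.334,.23,14))
E
```

```text
(640, [455.5, 65.2, 50.1, 16.0, -3.4], 0.1595)
(1920, [535.1, 60.7, 50.0, 15.6, -3.9], 0.1595)
(62, [457.3, 62.0, 48.0, 26.2, 0.9], 0.1604)
(62, [535.6, 55.6, 45.6, 23.4, 3.2], 0.1603)
n1 (38, [426.6, 330.9, 48.6, 28.4, 8.4], 0.1108)
n2 (38, [540.6, 361.7, 48.2, 25.3, -10.6], 0.1103)
now [0.5377 0.0624 0.2699] [-179.8   -0.5   -3.3] w 0.0436 gf 0.0 F [ 0.2 -0.1  0.3] t 25.7
(0.49, 0.19, 0.27, 8) shift [-5.51, -12.46, -0.02] rot [-0.1, -0.5, -11.3] rows 4
(0.428, 0.334, 0.23, 14) shift [-4.14, -15.12, 4.0] rot [0.0, 0.0, -6.0] rows 4
```

Request:
move_arm:
  rows:
    - {"translation": [-5.5, -12.5, 0], "rot": [0, 0, -11], "hand": 0.5}
    - {"translation": [-5.5, -12.5, 0], "rot": [0, 0, -11], "hand": 0.5}
    - {"translation": [-5.5, -12.5, 0], "rot": [0, 0, -11], "hand": 0.5}
    - {"translation": [-5.5, -12.5, 0], "rot": [0, 0, -11], "hand": 0.5}
    - {"translation": [-5.5, -12.5, 0], "rot": [0, 0, -11], "hand": 0.5}

```text
t: 26.1
eef_pos: [0.4867, 0.1924, 0.2642]
ee_rot: [-3.141, 0.0, 0.136]
force: [0.5, -0.9, 0.3]
width: 0.0436
gripper_force: 0.0
```

Request:
move_arm:
  rows:
    - {"translation": [-5, -15.1, 4], "rot": [0, 0, -6], "hand": 0.5}
    - {"translation": [-5, -15.1, 4], "rot": [0, 0, -6], "hand": 0.5}
    - {"translation": [-5, -15.1, 4], "rot": [0, 0, -6], "hand": 0.5}
    - {"translation": [-5, -15.1, 4], "rot": [0, 0, -6], "hand": 0.5}
    - {"translation": [-5, -15.1, 4], "rot": [0, 0, -6], "hand": 0.5}
    - {"translation": [-5, -15.1, 4], "rot": [0, 0, -6], "hand": 0.5}
    - {"translation": [-5, -15.1, 4], "rot": [0, 0, -6], "hand": 0.5}
    - {"translation": [-5, -15.1, 4], "rot": [0, 0, -6], "hand": 0.5}

```text
t: 26.77
eef_pos: [0.4186, 0.332, 0.2248]
ee_rot: [3.141, 0.0, 0.237]
force: [0.5, 0.4, 0.8]
width: 0.0438
gripper_force: 0.0
```

```bash
python3 - <<'E'
from h import *
plan()
im,d,T,W=grab('wrist','w3.png')
f=fin(W,(.428,.334),0,.104,r=.06); print(f, fin(W,(.428,.334),0,.09,r=.06))
x,y,_,_,a=f[1]; plan((x/1e3,y/1e3,.095,a))
E
```

```text
now [0.4186 0.332  0.2248] [180.    0.   13.6] w 0.0438 gf 0.0 F [0.5 0.4 0.8] t 26.8
(1854, [425.0, 337.5, 49.5, 16.0, 14.8], 0.1095) (1934, [425.1, 337.5, 49.7, 16.0, 14.8], 0.1095)
now [0.4187 0.3319 0.2249] [-180.    -0.    13.5] w 0.0437 gf 0.0 F [0.1 0.1 0.5] t 26.8
(0.425, 0.3375, 0.095, 14.8) shift [0.74, -0.4, 12.99] rot [-0.0, -0.0, -1.3] rows 4
```

View pics/w3.png

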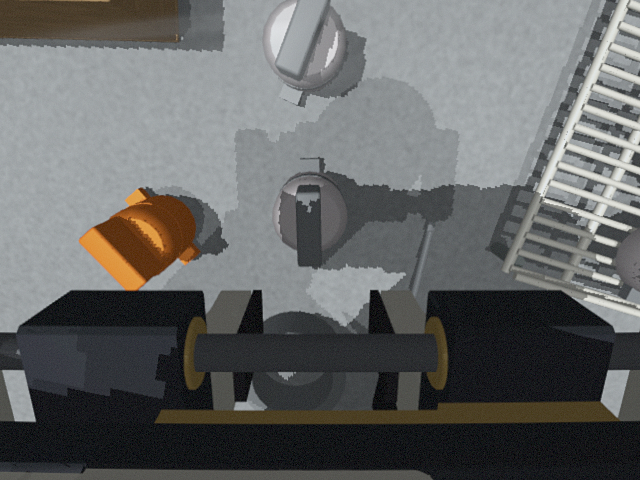

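The picture shows new1's fin at (309,225), new2 at (303,40) and the orange look-alike well clear at (140,240). Grasp new1.

Request:
move_arm:
  rows:
    - {"translation": [0.74, -0.4, 3], "rot": [0, 0, -1.3], "hand": 0.5}
    - {"translation": [0.74, -0.4, 6.5], "rot": [0, 0, -1.3], "hand": 0.5}
    - {"translation": [0.74, -0.4, 10], "rot": [0, 0, -1.3], "hand": 0.5}
    - {"translation": [0.74, -0.4, 12], "rot": [0, 0, -1.3], "hand": 0.5}
    - {"translation": [0.74, -0.4, 13], "rot": [0, 0, -1.3], "hand": 0.5}
    - {"translation": [0.74, -0.4, 13], "rot": [0, 0, -1.3], "hand": 0.5}

```text
t: 27.32
eef_pos: [0.4242, 0.3367, 0.093]
ee_rot: [3.139, 0.003, 0.259]
force: [-0.0, 0.6, 0.4]
width: 0.0435
gripper_force: 0.0
```

Request:
move_arm:
  rows:
    - {"translation": [0, 0, 0], "rot": [0, 0, 0], "hand": 1}
    - {"translation": [0, 0, 0], "rot": [0, 0, 0], "hand": 1}
    - {"translation": [0, 0, 0], "rot": [0, 0, 0], "hand": 1}
    - {"translation": [0, 0, 0], "rot": [0, 0, 0], "hand": 1}
    - {"translation": [0, 0, 0], "rot": [0, 0, 0], "hand": 1}
    - {"translation": [0, 0, 0], "rot": [0, 0, 0], "hand": 1}
    - {"translation": [0, 0, 0], "rot": [0, 0, 0], "hand": 1}

```text
t: 27.9
eef_pos: [0.4246, 0.3391, 0.0957]
ee_rot: [-3.141, -0.001, 0.261]
force: [-0.6, -0.6, 5.4]
width: 0.0154
gripper_force: 30.0
```

Request:
move_arm:
  rows:
    - {"translation": [0, 0, -0.5], "rot": [0, 0, 0], "hand": 1}
    - {"translation": [0, 0, -2], "rot": [0, 0, 0], "hand": 1}
    - {"translation": [0, 0, -5], "rot": [0, 0, 0], "hand": 1}
    - {"translation": [0, 0, -9], "rot": [0, 0, 0], "hand": 1}
    - {"translation": [0, 0, -13], "rot": [0, 0, 0], "hand": 1}
    - {"translation": [0, 0, -16], "rot": [0, 0, 0], "hand": 1}
    - {"translation": [0, 0, -18.5], "rot": [0, 0, 0], "hand": 1}
    - {"translation": [0, 0, -18.5], "rot": [0, 0, 0], "hand": 1}

```text
t: 28.57
eef_pos: [0.4257, 0.3399, 0.2857]
ee_rot: [-3.137, -0.007, 0.261]
force: [1.2, -0.1, -2.6]
width: 0.0158
gripper_force: 30.0
```

```bash
python3 - <<'E'
from h import *
plan((.52,.2,.28,5),(.615,.0572,.26,-3.4),(.615,.0572,.172,-3.4))
E
```

```text
now [0.4257 0.3399 0.2857] [-179.7   -0.4   15. ] w 0.0158 gf 30.0 F [ 1.2 -0.1 -2.6] t 28.6
(0.52, 0.2, 0.28, 5) shift [5.49, 15.95, 0.53] rot [-0.3, -0.4, 10.0] rows 5
(0.615, 0.0572, 0.26, -3.4) shift [8.22, 15.05, 2.0] rot [0.0, -0.0, 8.4] rows 5
(0.615, 0.0572, 0.172, -3.4) shift [0.0, -0.0, 8.8] rot [0.0, 0.0, 0.0] rows 3
```

Request:
move_arm:
  rows:
    - {"translation": [1, 2.8, 0], "rot": [0, 0, 2], "hand": 1}
    - {"translation": [2, 6, 0], "rot": [0, 0, 4], "hand": 1}
    - {"translation": [3.3, 9.5, 0], "rot": [0, 0, 6], "hand": 1}
    - {"translation": [4.5, 13, 0], "rot": [0, 0, 8], "hand": 1}
    - {"translation": [5.5, 16, 0], "rot": [0, 0, 10], "hand": 1}

```text
t: 28.98
eef_pos: [0.5187, 0.1961, 0.2787]
ee_rot: [3.141, 0.002, 0.084]
force: [0.7, 1.2, -3.0]
width: 0.0157
gripper_force: 30.0
```

Request:
move_arm:
  rows:
    - {"translation": [2, 3.5, 0], "rot": [0, 0, 2], "hand": 1}
    - {"translation": [4, 7, 0], "rot": [0, 0, 4], "hand": 1}
    - {"translation": [6, 10.5, 0.5], "rot": [0, 0, 6], "hand": 1}
    - {"translation": [7.5, 13.5, 1], "rot": [0, 0, 8], "hand": 1}
    - {"translation": [8.2, 15, 1.5], "rot": [0, 0, 8.4], "hand": 1}
    - {"translation": [8.2, 15, 1.5], "rot": [0, 0, 8.4], "hand": 1}
    - {"translation": [8.2, 15, 1.5], "rot": [0, 0, 8.4], "hand": 1}
    - {"translation": [8.2, 15, 1.5], "rot": [0, 0, 8.4], "hand": 1}

```text
t: 29.65
eef_pos: [0.6126, 0.0557, 0.2639]
ee_rot: [3.141, 0.002, -0.061]
force: [-0.1, 0.4, -3.0]
width: 0.0157
gripper_force: 30.0
```

```bash
python3 - <<'E'
from h import *
plan((.615,.0572,.172,-3.4))
E
```

```text
now [0.6126 0.0557 0.2639] [ 1.8e+02  1.0e-01 -3.5e+00] w 0.0157 gf 30.0 F [-0.1  0.4 -3. ] t 29.6
(0.615, 0.0572, 0.172, -3.4) shift [0.25, -0.16, 9.19] rot [0.0, 0.1, -0.1] rows 3
```

Request:
move_arm:
  rows:
    - {"translation": [0.2, -0.15, 3], "rot": [0, 0, 0], "hand": 1}
    - {"translation": [0.2, -0.15, 6], "rot": [0, 0, 0], "hand": 1}
    - {"translation": [0.2, -0.15, 8.5], "rot": [0, 0, 0], "hand": 1}
    - {"translation": [0.2, -0.15, 9.2], "rot": [0, 0, 0], "hand": 1}
    - {"translation": [0.2, -0.15, 9.2], "rot": [0, 0, 0], "hand": 1}
    - {"translation": [0.2, -0.15, 9.2], "rot": [0, 0, 0], "hand": 1}
    - {"translation": [0.2, -0.15, 9.2], "rot": [0, 0, 0], "hand": 1}

```text
t: 30.23
eef_pos: [0.6165, 0.0578, 0.175]
ee_rot: [-3.141, -0.003, -0.06]
force: [0.3, 0.4, -2.9]
width: 0.0155
gripper_force: 30.0
```

```bash
python3 - <<'E'
from h import *
plan((.615,.0572,.1465,-3.4))
E
```

```text
now [0.6165 0.0578 0.175 ] [-180.    -0.2   -3.4] w 0.0155 gf 30.0 F [ 0.3  0.4 -2.9] t 30.2
(0.615, 0.0572, 0.1465, -3.4) shift [-0.15, 0.07, 2.85] rot [-0.0, -0.2, -0.0] rows 1
```

Request:
move_arm:
  rows:
    - {"translation": [-0.12, 0.05, 1], "rot": [0, 0, 0], "hand": 1}
    - {"translation": [-0.12, 0.05, 2], "rot": [0, 0, 0], "hand": 1}
    - {"translation": [-0.12, 0.05, 2.7], "rot": [0, 0, 0], "hand": 1}
    - {"translation": [-0.12, 0.05, 2.9], "rot": [0, 0, 0], "hand": 1}
    - {"translation": [-0.12, 0.05, 2.9], "rot": [0, 0, 0], "hand": 1}
    - {"translation": [-0.12, 0.05, 2.9], "rot": [0, 0, 0], "hand": 1}

```text
t: 30.73
eef_pos: [0.6145, 0.0565, 0.1449]
ee_rot: [3.142, -0.001, -0.06]
force: [-2.5, 0.6, 8.1]
width: 0.0157
gripper_force: 30.0
```

Request:
move_arm:
  rows:
    - {"translation": [0, 0, 0], "rot": [0, 0, 0], "hand": 0.5}
    - {"translation": [0, 0, 0], "rot": [0, 0, 0], "hand": 0.5}
    - {"translation": [0, 0, 0], "rot": [0, 0, 0], "hand": 0.5}
    - {"translation": [0, 0, 0], "rot": [0, 0, 0], "hand": 0.5}
    - {"translation": [0, 0, -3], "rot": [0, 0, 0], "hand": 0.5}
    - {"translation": [0, 0, -7], "rot": [0, 0, 0], "hand": 0.5}
    - {"translation": [0, 0, -11], "rot": [0, 0, 0], "hand": 0.5}
    - {"translation": [0, 0, -12], "rot": [0, 0, 0], "hand": 0.5}

```text
t: 31.4
eef_pos: [0.6168, 0.0567, 0.2708]
ee_rot: [-3.14, -0.009, -0.06]
force: [1.6, 0.1, 1.4]
width: 0.0439
gripper_force: 0.0
```

Request:
move_arm:
  rows:
    - {"translation": [0, 0, 0], "rot": [0, 0, 0], "hand": 0.5}
    - {"translation": [0, 0, 0], "rot": [0, 0, 0], "hand": 0.5}

```text
t: 31.57
eef_pos: [0.6143, 0.0567, 0.2645]
ee_rot: [-3.141, -0.002, -0.061]
force: [0.4, -0.1, -1.0]
width: 0.044
gripper_force: 0.0
```

```bash
python3 - <<'E'
from h import *
im,d,T,W=grab('wrist')
for c in [(.535,.062),(.615,.057)]: print(fin(W,c,.05,.104,r=.036))
im,d,T,W=grab('scene','scene2.png')
for c in [(.455,.066),(.535,.062),(.615,.057)]: print(fin(W,c,.05,.104,r=.036))
for k,c in {'n2':(.543,.366,0)}.items(): print(k,fin(W,c,c[2],.104,r=.07))
plan((.575,.2,.27,-10),(.525,.366,.23,-16))
E
```

```text
(660, [535.4, 60.8, 50.2, 15.5, -3.9], 0.1594)
(1947, [613.7, 55.8, 49.9, 15.6, -3.0], 0.1596)
(70, [460.7, 64.3, 53.5, 21.0, -9.1], 0.1585)
(76, [539.7, 61.9, 51.8, 22.0, -0.7], 0.1585)
(79, [618.1, 55.8, 50.8, 18.4, -6.8], 0.1583)
n2 (47, [545.4, 363.9, 50.6, 19.0, -11.8], 0.1086)
now [0.6134 0.0565 0.2625] [ 1.8e+02  1.0e-01 -3.5e+00] w 0.0439 gf 0.0 F [-0.7 -0.3 -1. ] t 31.7
(0.575, 0.2, 0.27, -10) shift [-4.71, -14.09, -0.75] rot [0.0, 0.1, 6.5] rows 4
(0.525, 0.366, 0.23, -16) shift [-7.81, -15.48, 4.0] rot [0.0, -0.0, 6.0] rows 5
```

Request:
move_arm:
  rows:
    - {"translation": [-4.7, -14, -0.8], "rot": [0, 0, 6], "hand": 0.5}
    - {"translation": [-4.7, -14, -0.8], "rot": [0, 0, 6], "hand": 0.5}
    - {"translation": [-4.7, -14, -0.8], "rot": [0, 0, 6], "hand": 0.5}
    - {"translation": [-4.7, -14, -0.8], "rot": [0, 0, 6], "hand": 0.5}
    - {"translation": [-4.7, -14, -0.8], "rot": [0, 0, 6], "hand": 0.5}

```text
t: 32.08
eef_pos: [0.5743, 0.2029, 0.2703]
ee_rot: [3.141, 0.002, -0.162]
force: [0.3, 0.1, 0.4]
width: 0.0439
gripper_force: 0.0
```

Request:
move_arm:
  rows:
    - {"translation": [-7.8, -15.5, 4], "rot": [0, 0, 6], "hand": 0.5}
    - {"translation": [-7.8, -15.5, 4], "rot": [0, 0, 6], "hand": 0.5}
    - {"translation": [-7.8, -15.5, 4], "rot": [0, 0, 6], "hand": 0.5}
    - {"translation": [-7.8, -15.5, 4], "rot": [0, 0, 6], "hand": 0.5}
    - {"translation": [-7.8, -15.5, 4], "rot": [0, 0, 6], "hand": 0.5}
    - {"translation": [-7.8, -15.5, 4], "rot": [0, 0, 6], "hand": 0.5}
    - {"translation": [-7.8, -15.5, 4], "rot": [0, 0, 6], "hand": 0.5}
    - {"translation": [-7.8, -15.5, 4], "rot": [0, 0, 6], "hand": 0.5}

```text
t: 32.75
eef_pos: [0.5244, 0.364, 0.2311]
ee_rot: [3.14, 0.0, -0.27]
force: [-0.3, -0.7, -0.1]
width: 0.0442
gripper_force: 0.0
```

```bash
python3 - <<'E'
from h import *
im,d,T,W=grab('wrist','w4.png')
f=fin(W,(.543,.366),0,.104,r=.06); print(f, fin(W,(.543,.366),0,.09,r=.06))
x,y,_,_,a=f[1]; plan((x/1e3,y/1e3,.096,a))
E
```

```text
(1809, [539.7, 368.4, 50.2, 16.1, -9.2], 0.1095) (1906, [539.7, 368.4, 50.3, 16.1, -9.2], 0.1095)
now [0.5246 0.3638 0.2315] [180.    0.  -15.5] w 0.0437 gf 0.0 F [ 0.1 -0.2  0.4] t 32.8
(0.5397000000000001, 0.36839999999999995, 0.096, -9.2) shift [1.33, -0.85, 13.55] rot [0.0, 0.0, -6.3] rows 4
```

View pics/w4.png

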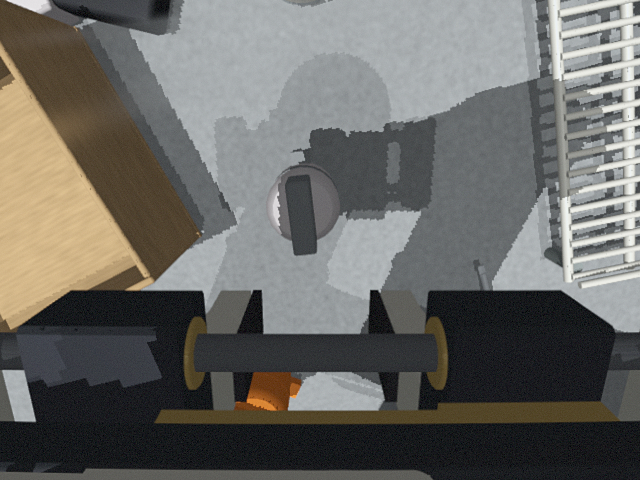

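The picture shows new2's fin at (300,215), with a wooden box to the left, corner at (200,235). I'll check the box height against the gripper body.

```bash
python3 - <<'E'
from h import *
W=np.concatenate([np.load(f'pics/{n}0.npz')['W'].reshape(-1,3) for n in('scene','side')]+[grab('wrist')[3].reshape(-1,3)])
a=np.radians(-9.2); d=W[:,:2]-[.5397,.3684]
u=d@[np.cos(a),np.sin(a)]; v=d@[-np.sin(a),np.cos(a)]
M=(abs(u)<.055)&(v>.05)&(v<.2)&(W[:,2]<.3)&(W[:,2]>.02); P=W[M]
for lo in np.arange(.05,.2,.02):
    q=P[(v[M]>=lo)&(v[M]<lo+.02)]; print(round(lo,2),len(q),np.round(np.percentile(q[:,2],[50,98]),3) if len(q) else '')
E
```

```text
0.05 539 [0.299 0.3  ]
0.07 424 [0.284 0.287]
0.09 2709 [0.085 0.12 ]
0.11 6444 [0.086 0.12 ]
0.13 922 [0.085 0.12 ]
0.15 204 [0.055 0.119]
0.17 84 [0.043 0.117]
0.19 4 [0.098 0.112]
```

Request:
move_arm:
  rows:
    - {"translation": [1.33, -0.85, 3], "rot": [0, 0, -6.3], "hand": 0.5}
    - {"translation": [1.33, -0.85, 6.5], "rot": [0, 0, -6.3], "hand": 0.5}
    - {"translation": [1.33, -0.85, 10], "rot": [0, 0, -6.3], "hand": 0.5}
    - {"translation": [1.33, -0.85, 12], "rot": [0, 0, -6.3], "hand": 0.5}
    - {"translation": [1.33, -0.85, 13.2], "rot": [0, 0, -6.3], "hand": 0.5}
    - {"translation": [1.33, -0.85, 13.4], "rot": [0, 0, -6.3], "hand": 0.5}
    - {"translation": [1.33, -0.85, 13.4], "rot": [0, 0, -6.3], "hand": 0.5}

```text
t: 33.43
eef_pos: [0.5399, 0.3691, 0.0981]
ee_rot: [3.141, -0.0, -0.161]
force: [1.3, 0.8, 1.2]
width: 0.044
gripper_force: 0.0
```

Request:
move_arm:
  rows:
    - {"translation": [0, 0, 0], "rot": [0, 0, 0], "hand": 1}
    - {"translation": [0, 0, 0], "rot": [0, 0, 0], "hand": 1}
    - {"translation": [0, 0, 0], "rot": [0, 0, 0], "hand": 1}
    - {"translation": [0, 0, 0], "rot": [0, 0, 0], "hand": 1}
    - {"translation": [0, 0, 0], "rot": [0, 0, 0], "hand": 1}
    - {"translation": [0, 0, 0], "rot": [0, 0, 0], "hand": 1}
    - {"translation": [0, 0, 0], "rot": [0, 0, 0], "hand": 1}

```text
t: 34.02
eef_pos: [0.5395, 0.3697, 0.0986]
ee_rot: [-3.141, -0.001, -0.16]
force: [-1.6, -0.9, 5.7]
width: 0.0158
gripper_force: 30.0
```

Request:
move_arm:
  rows:
    - {"translation": [0, 0, -0.5], "rot": [0, 0, 0], "hand": 1}
    - {"translation": [0, 0, -2], "rot": [0, 0, 0], "hand": 1}
    - {"translation": [0, 0, -5], "rot": [0, 0, 0], "hand": 1}
    - {"translation": [0, 0, -9], "rot": [0, 0, 0], "hand": 1}
    - {"translation": [0, 0, -13], "rot": [0, 0, 0], "hand": 1}
    - {"translation": [0, 0, -16], "rot": [0, 0, 0], "hand": 1}
    - {"translation": [0, 0, -18.5], "rot": [0, 0, 0], "hand": 1}
    - {"translation": [0, 0, -18.5], "rot": [0, 0, 0], "hand": 1}

```text
t: 34.68
eef_pos: [0.541, 0.3708, 0.2892]
ee_rot: [-3.135, -0.006, -0.16]
force: [0.4, 1.0, -1.8]
width: 0.0159
gripper_force: 30.0
```

```bash
python3 - <<'E'
from h import *
plan((.615,.21,.28,-6),(.693,.0526,.26,-3.4))
E
```

```text
now [0.541  0.3708 0.2892] [-179.6   -0.3   -9.2] w 0.0159 gf 30.0 F [ 0.4  1.  -1.8] t 34.7
(0.615, 0.21, 0.28, -6) shift [9.86, 14.7, 0.88] rot [-0.4, -0.3, -3.1] rows 5
(0.693, 0.0526, 0.26, -3.4) shift [9.4, 14.84, 2.0] rot [0.0, 0.0, -2.6] rows 5
```

Request:
move_arm:
  rows:
    - {"translation": [1.5, 2.5, 0], "rot": [0, 0, -1], "hand": 1}
    - {"translation": [3.5, 5.5, 0], "rot": [0, 0, -1], "hand": 1}
    - {"translation": [5.7, 8.5, 0], "rot": [0, 0, -2], "hand": 1}
    - {"translation": [7.9, 11.7, 0.2], "rot": [0, 0, -3], "hand": 1}
    - {"translation": [9.9, 14.7, 0.3], "rot": [0, 0, -3], "hand": 1}

```text
t: 35.1
eef_pos: [0.6135, 0.207, 0.2786]
ee_rot: [3.141, 0.002, -0.106]
force: [0.6, 0.7, -2.9]
width: 0.0159
gripper_force: 30.0
```

Request:
move_arm:
  rows:
    - {"translation": [2, 3.2, 0], "rot": [0, 0, -1], "hand": 1}
    - {"translation": [4.2, 6.5, 0], "rot": [0, 0, -1], "hand": 1}
    - {"translation": [6.3, 10, 0.5], "rot": [0, 0, -2], "hand": 1}
    - {"translation": [8.2, 13, 1], "rot": [0, 0, -2.6], "hand": 1}
    - {"translation": [9.4, 14.8, 1.5], "rot": [0, 0, -2.6], "hand": 1}
    - {"translation": [9.4, 14.8, 1.5], "rot": [0, 0, -2.6], "hand": 1}
    - {"translation": [9.4, 14.8, 1.5], "rot": [0, 0, -2.6], "hand": 1}
    - {"translation": [9.4, 14.8, 1.5], "rot": [0, 0, -2.6], "hand": 1}

```text
t: 35.77
eef_pos: [0.6907, 0.0514, 0.2638]
ee_rot: [3.141, 0.002, -0.063]
force: [-0.3, 0.7, -3.1]
width: 0.0161
gripper_force: 30.0
```

```bash
python3 - <<'E'
from h import *
plan((.693,.0526,.178,-3.4))
E
```

```text
now [0.6907 0.0514 0.2638] [ 1.8e+02  1.0e-01 -3.6e+00] w 0.0161 gf 30.0 F [-0.3  0.7 -3.1] t 35.8
(0.693, 0.0526, 0.178, -3.4) shift [0.23, -0.13, 8.58] rot [0.0, 0.1, -0.2] rows 3
```

Request:
move_arm:
  rows:
    - {"translation": [0.2, -0.1, 3], "rot": [0, 0, 0], "hand": 1}
    - {"translation": [0.2, -0.1, 6], "rot": [0, 0, 0], "hand": 1}
    - {"translation": [0.2, -0.1, 8], "rot": [0, 0, 0], "hand": 1}
    - {"translation": [0.2, -0.1, 8.6], "rot": [0, 0, 0], "hand": 1}
    - {"translation": [0.2, -0.1, 8.6], "rot": [0, 0, 0], "hand": 1}
    - {"translation": [0.2, -0.1, 8.6], "rot": [0, 0, 0], "hand": 1}
    - {"translation": [0.2, -0.1, 8.6], "rot": [0, 0, 0], "hand": 1}

```text
t: 36.35
eef_pos: [0.6943, 0.053, 0.181]
ee_rot: [-3.141, -0.003, -0.061]
force: [-0.0, 0.3, -2.5]
width: 0.0155
gripper_force: 30.0
```

```bash
python3 - <<'E'
from h import *
plan((.6930,.0526,.149,-3.4))
E
```

```text
now [0.6943 0.053  0.181 ] [-180.    -0.2   -3.5] w 0.0155 gf 30.0 F [-0.   0.3 -2.5] t 36.4
(0.693, 0.0526, 0.149, -3.4) shift [-0.14, 0.05, 3.2] rot [-0.0, -0.2, -0.1] rows 1
```

Request:
move_arm:
  rows:
    - {"translation": [-0.03, 0, 1], "rot": [0, 0, 0], "hand": 1}
    - {"translation": [-0.03, 0, 2], "rot": [0, 0, 0], "hand": 1}
    - {"translation": [-0.03, 0, 2.8], "rot": [0, 0, 0], "hand": 1}
    - {"translation": [-0.03, 0, 3.1], "rot": [0, 0, 0], "hand": 1}
    - {"translation": [-0.03, 0, 3.25], "rot": [0, 0, 0], "hand": 1}
    - {"translation": [-0.03, 0, 3.25], "rot": [0, 0, 0], "hand": 1}

```text
t: 36.85
eef_pos: [0.6932, 0.0522, 0.1482]
ee_rot: [3.141, -0.002, -0.062]
force: [-4.5, 1.1, 11.6]
width: 0.0159
gripper_force: 30.0
```

Request:
move_arm:
  rows:
    - {"translation": [0, 0, 0], "rot": [0, 0, 0], "hand": 0.5}
    - {"translation": [0, 0, 0], "rot": [0, 0, 0], "hand": 0.5}
    - {"translation": [0, 0, 0], "rot": [0, 0, 0], "hand": 0.5}
    - {"translation": [0, 0, 0], "rot": [0, 0, 0], "hand": 0.5}
    - {"translation": [0, 0, -3], "rot": [0, 0, 0], "hand": 0.5}
    - {"translation": [0, 0, -7], "rot": [0, 0, 0], "hand": 0.5}
    - {"translation": [0, 0, -11], "rot": [0, 0, 0], "hand": 0.5}
    - {"translation": [0, 0, -12], "rot": [0, 0, 0], "hand": 0.5}

```text
t: 37.52
eef_pos: [0.6955, 0.0521, 0.2738]
ee_rot: [-3.14, -0.009, -0.062]
force: [1.2, 0.3, 2.0]
width: 0.0442
gripper_force: 0.0
```

Request:
move_arm:
  rows:
    - {"translation": [-4, 0, -2], "rot": [0, 0, 0], "hand": 0.5}
    - {"translation": [-8, 0, -4], "rot": [0, 0, 0], "hand": 0.5}
    - {"translation": [-12, 0, -6], "rot": [0, 0, 0], "hand": 0.5}
    - {"translation": [-16, 0, -8], "rot": [0, 0, 0], "hand": 0.5}
    - {"translation": [-19, 0, -8], "rot": [0, 0, 0], "hand": 0.5}
    - {"translation": [-21, 0, -8], "rot": [0, 0, 0], "hand": 0.5}
    - {"translation": [-21, 0, -8], "rot": [0, 0, 0], "hand": 0.5}
    - {"translation": [-21, 0, -8], "rot": [0, 0, 0], "hand": 0.5}

```text
t: 38.18
eef_pos: [0.4826, 0.0655, 0.3473]
ee_rot: [-3.14, -0.002, -0.061]
force: [0.3, -0.5, 0.7]
width: 0.044
gripper_force: 0.0
```

```bash
python3 - <<'E'
from h import *
plan()
im,d,T,W=grab('wrist','w5.png')
for n in('wrist','scene','side'):
    if n!='wrist': im,d,T,W=grab(n,n+'9.png')
    for c in [(.455,.066),(.535,.062),(.614,.057),(.693,.0526)]: print(n,fin(W,c,.05,.104,r=.036))
    print(fin(W,(.3935,-.267),.012,.104),fin(W,(.629,-.254),.005,.104))
E
```

```text
now [0.4826 0.0655 0.3473] [-1.799e+02 -1.000e-01 -3.500e+00] w 0.044 gf 0.0 F [ 0.3 -0.5  0.7] t 38.2
wrist (1083, [455.4, 65.1, 49.2, 15.3, -3.5], 0.1596)
wrist (1307, [534.9, 61.0, 50.3, 15.5, -3.1], 0.1596)
wrist (1559, [613.3, 55.8, 49.2, 16.1, -4.0], 0.1597)
wrist 0
(18, [395.9, -244.2, 8.1, 2.2, -3.4], 0.119) 0
scene (66, [460.5, 65.6, 51.3, 21.0, -2.8], 0.1583)
scene (75, [539.3, 60.0, 53.4, 19.7, -6.2], 0.1585)
scene (83, [618.3, 54.4, 49.6, 19.5, 0.4], 0.1587)
scene (88, [696.7, 50.1, 51.1, 18.2, -2.6], 0.1592)
(122, [396.8, -268.5, 51.7, 18.7, 76.4], 0.1224) (157, [628.6, -252.8, 49.8, 19.7, 4.3], 0.1155)
side (56, [457.3, 59.1, 47.6, 20.4, -0.6], 0.161)
side (56, [536.1, 57.5, 44.8, 23.0, -5.6], 0.161)
side (72, [614.7, 53.9, 47.8, 28.5, -3.2], 0.1601)
side (67, [692.3, 47.6, 48.5, 25.0, -2.9], 0.1608)
(89, [393.6, -272.5, 53.9, 17.0, 77.2], 0.123) (85, [624.8, -256.4, 52.2, 21.2, 7.3], 0.1165)
```

View pics/scene9.png

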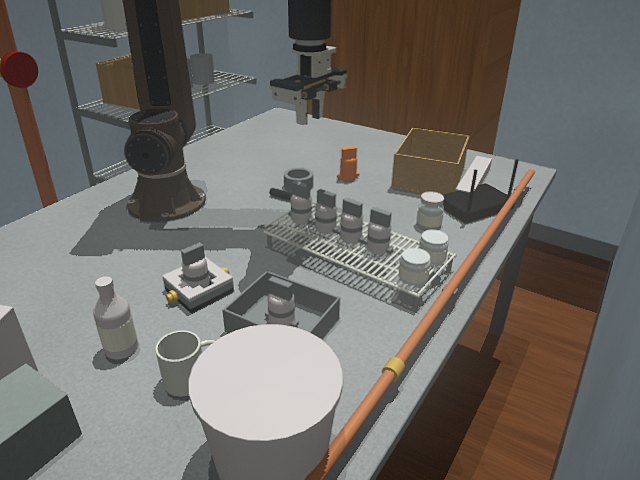

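View pics/w5.png

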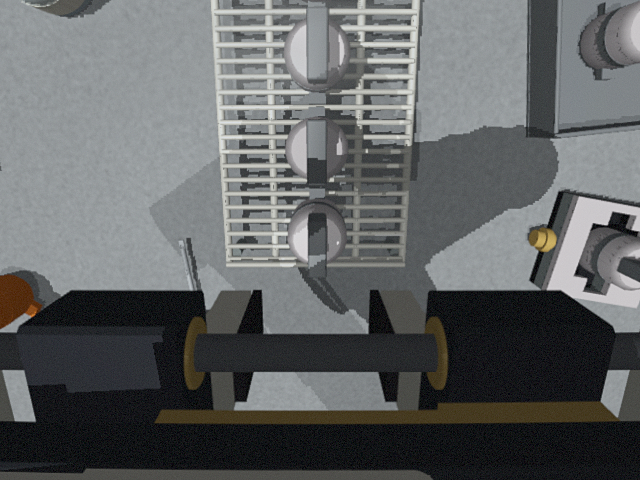

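The scene picture shows four cartridges in line at (300,205) to (379,230). The spent one is upright in the crate at (281,308), the head is locked at (193,265), and the bystanders look unmoved. The gripper is clear, so I'm handing in.

```bash
python3 -c "
from station import arm
print(arm.job_done())"
```

```text
the job is handed in; nothing more can be done
None
```

The filter is changed, the shelf row is restocked with all four cartridges upright in the right order, and I handed the job in at about 38 s of robot time; no verdict came back.

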